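# Move a varnished tile from its dust cover to the organiser with a spatula

### The job

Pinch the two orange side tabs of the clear dust cover to unclip it, lift it off and stand it wholly on the cork mat. Then take the blue-handled spatula from its sloping rest, slide its blade under the painted tile between the cradle's two battens, lift the tile on the blade, carry it level and lay it, painted face up, centred and lengthwise across the two battens on the bamboo organiser; never touch the freshly varnished tile with the gripper. Finally draw the spatula out from under it, lay it down with its blade flat on the shelf, let go, and leave everything else where it stands.

Things in the scene. Friction and masses are not known exactly. Their poses are not given: they have to be found in the camera images.
- cover: Clear plastic dust cover clipped over the cradle, 132 long (x) x 60 wide (y), roof at z 40, about 140 g. Origin: centre of its underside; x lengthwise, z up; it stands on the foot of its two end walls (z 0). At the middle of each long side an orange spring tab is hinged at z 38; its lower end hooks under the cradle's flange.
- pinch (a point): Midpoint between the beads of the cover's two tabs, 62 mm over the cover's underside; axes as the cover's. The beads are 24 long along x; outer faces at y +-33 (66 across), tops at z +3. Pinched to about 56 mm across (about 5 N each, then a hard stop) they swing the hooks clear: only then the cover lifts straight up. It can be carried so. Nothing beside the beads but roof, 22 mm below.
- cradle: Fixed grey drying cradle the cover is clipped to, 124 long (x) x 66 wide (y), floor at z 14. Origin: centre of its underside on the shelf; x lengthwise, away from the robot, z up. Two wooden battens along x, 104 long, 6 wide, from z 14 to z 28, leave an open channel 38 wide and 14 high between them, open at both ends, under the tile. The shelf between cradle, organiser and robot is clear.
- tile: Painted, varnished ceramic tile 100 (x) x 50 (y) x 6, about 75 g, lying loose across the cradle's battens under the cover, centred on the cradle. Origin: centre of its underside; z towards its painted face.
- spatula: Cranked spatula, about 100 g. Steel blade 98 (x) x 26 (y) x 3; origin: centre of the blade's underside; +x to the tip, z up when the blade lies flat. A neck rises at x -49 to -62. Centre of mass at x -29: laid flat it stays on its blade. At the start it lies in the rest with its tip 45 degrees down.
- handle (a point): Point in the middle of the spatula's blue handle's thickness, at x -95, z 39 of the spatula, 31 mm behind the handle's front end; axes as the spatula's. The handle is parallel to the blade: x -64 to -144, 16 wide (y), z 30 to 48 in the spatula's frame.
- rest: Fixed bamboo rest with a ramp at 45 degrees falling towards +x, low side cheeks and a toe stop; foot 120 x 70. Origin: centre of the foot's underside. The spatula lies on the ramp, tip down at the toe stop towards +x; its handle stands free beyond the ramp's upper end, its grip at about x -34, z 141. The spatula comes off by lifting.
- organiser: Fixed bamboo desk organiser 190 (x) x 170 (y), deck at z 62, a rack up to z 120 along its back (x from 43 to 93); a tray front with a small pull stands 13 mm proud of its front. Origin: centre of its underside; front faces -x, the robot's side.
- display (a point): Middle of the two display battens on the organiser's deck, at the height of their tops (76 mm over the shelf, 14 over the deck), 30 mm in front of the organiser's centre. Axes as the organiser's: the battens run along x, each 110 long and 14 wide, and leave a channel 38 wide between them, open to the front; the tile lies centred here, lengthwise along x.
- mat: Fixed cork mat 200 (x) x 140 (y) x 3. Origin: centre of its underside. Place for the cover, lengthwise along x.
- frog: Bystander, loose, to be left alone: green glass frog, about 60 across, 46 high. Origin: centre of its underside.
- egg_cup: Bystander, loose, to be left alone: steel egg cup, 48 across, 58 high. Origin: centre of its underside.
- dish: Bystander, loose, to be left alone: blue dish, 64 across, 22 high. Origin: centre of its underside.
- vase: Bystander, loose, to be left alone: black vase, 88 across, 175 high. Origin: centre of its underside.
- varnish: Bystander, loose, to be left alone: varnish jar, amber glass, 52 across, 65 high. Origin: centre of its underside.
- candle_tin: Bystander, loose, to be left alone: candle tin, 48 across, 28 high. Origin: centre of its underside.

How it is judged:
By the outcome, as a careful person would: the job done as asked, in the order asked, and still so for the second after the job is handed in, with the robot touching nothing.
It also fails if it takes over 72 s, if anything falls off the work surface, if the arm or the gripper's body presses on something with over 40 N, if the wrist force passes 120 N, or if a joint passes its speed limit or range.

### The arm

A 7-joint arm with a two-finger parallel gripper is mounted at the origin on the work surface. World frame = base frame: x ahead of the robot, y to its left, z up, the work surface at z = 0. Lengths are in m, angles in rad, forces in N, time in s.
With the tool pointing down it reaches from about 0.4 to 0.85 m from the base axis. Payload 10.4 kg.
Tool frame: the origin (TCP) lies at the very end of the fingers, on their centre line; the grasp point (between the pads) lies 19 mm behind it (manip.grip_point_offset is the distance from the TCP to the grasp point, in m); z points along the fingers, y is the line along which they close (so a half turn about z gives the same grasp; the last joint's range is limited). The gripper opens to 85 mm and grips with 20 to 120 N. Pads are 22 mm wide; open, the fingers measure 114 mm over their backs; the gripper's body (76 mm by 85 mm) begins 54 mm behind the grasp point. The pads swing forward as they close: fully open they stand 13 mm farther back than shut.
Start: joints at [-1.307, 0.332, -0.065, 1.46, 0.022, 1.35, -0.088], TCP at [0.177, 0.599, 0.231] pointing down, gripper open.
Joint ranges: [-2.6, 2.6], [-0.5, 2.12], [-1.47, 1.34], [0.16, 2.42], [-1.27, 4.41], [0.06, 2.06], [-2.6, 2.6]. Speed limits (rad/s): [2.22, 2.22, 2.79, 2.79, 3.14, 3.14, 3.14].

### API

Orientations are given as a unit quaternion [x, y, z, w].
In Python, from workcell import manip gives the robot as it stands. The module is installed in compiled form; this text tells all that it offers.
- The arm moves only by the shell command python3 -m inch 'ROWS' [OPENING] [FORCE]. ROWS is JSON, a list of rows, each a list of 2 entries, a list of its own where there are three numbers: the shift along the tool's x, y, z each as a share of 0.08 m, from -1 to 1, then the turn, a rotation vector about the tool's x, y, z each as a share of 45 degrees, from -1 to 1. A call has exactly 10 rows; each row is the pose to reach, as a shift and turn from the pose commanded when the call began, along the tool's axes at that moment; what a row does not reach only later rows make up. A row lasts 1/10 s, in which the tool goes at most 50 mm and 8.59 degrees, less where a joint would pass 70% of its speed; a pose out of reach is approached as far as the arm can. A call with a number of a shift or a turn outside -1 to 1 is refused whole. A call with a gripper value outside its range is refused whole. OPENING is the opening, from 0 (shut) to 1 (fully open), set as the call begins (- or left out, the last holds). The fingers move at their own pace and stop on an object; FORCE is the grip in N (left out, the last holds). Time passes only in rows, so rows that repeat a pose let the fingers close, or fill a call up. It gives the time, the measured TCP pose, the force, the opening and the grip force at its end, in the units of the state.
- manip.get_obs(): the state, without advancing time (a new reading comes with each control period).
- manip.camera(name): name is "scene" or "top"; returns the picture (420x560x3 uint8, red, green, blue); there is no depth.
- manip.camera_params(name): a dict with "fov_y" (degrees; the focal length in pixels is half the picture's height over the tangent of half this angle, whatever the lens; pixels are square), "cx", "cy" (the principal point, pixels), "camera_from_world" (4x4, takes a point from world to camera coordinates). Camera axes: x right, y up, looking along -z (the intrinsics and any distortion apply to the point x, -y, -z); pixel columns grow to the right and rows downward; lengths in m; the calibration is good to about 2 mm. A picture is of the moment at which its call begins. camera_params takes no time and is no camera call.
- manip.hand_in(): hands the job in; it is judged then, once.
The state is a dict: "clock": time; "joint_pos": joint angles; "joint_velocities": joint speeds; "tau": joint torques, N m; "position": TCP position; "ee_rot": TCP orientation; "ft_force": force on the tool from outside, world axes, zero at the start; "torque": the same for the moment, N m; "grip_width": opening from 0.0 (shut) to 1.0 (fully open); "grasp_force": force on a finger pad.
Only numpy, scipy, OpenCV 4.12 (cv2) and the standard library are available. Lean on these libraries where they do the work, as an engineer would, in place of code of your own. Each camera call takes 0.05 s, during which the arm holds its last target. There are 200 camera calls.

## Working session

There is one attempt and no reset: what is moved stays moved. The work goes in short steps, Python scripts to look and compute and a shell command to move; the robot and the scene stay as the last step left them, time stands still between calls to the robot, and variables do not carry over. Pictures are saved under pics/ and viewed, at most 10 in all, crops included, and the job is handed in when it is done.

```bash
mkdir -p pics; python3 - <<'E'
from workcell import manip
import cv2, numpy as np
for n in ("scene","top"):
    im=manip.camera(n); cv2.imwrite(f"pics/{n}0.png",im[:,:,::-1])
    p=manip.camera_params(n); print(n,p)
print(manip.get_obs(), manip.grip_point_offset)
E
```

```text
scene {'fov_y': 52.35142927333899, 'cx': 281.88592739828556, 'cy': 209.33262870548185, 'camera_from_world': array([[ 0.60782808,  0.79391549,  0.01559557, -0.38019576],
       [-0.49991426,  0.36733135,  0.78431717,  0.17514339],
       [ 0.6169528 , -0.48452644,  0.62016398, -1.69626016],
       [ 0.        ,  0.        ,  0.        ,  1.        ]])}
top {'fov_y': 44.67064398915222, 'cx': 290.8238207649148, 'cy': 205.4244775267574, 'camera_from_world': array([[ 6.98824993e-02, -9.97554921e-01,  7.84274890e-04,
         2.03215971e-02],
       [ 9.76408817e-01,  6.85621133e-02,  2.04756097e-01,
        -5.55080195e-01],
       [-2.04309224e-01, -1.35430949e-02,  9.78812712e-01,
        -1.38705381e+00],
       [ 0.00000000e+00,  0.00000000e+00,  0.00000000e+00,
         1.00000000e+00]])}
{'clock': 0.1, 'joint_pos': array([-1.30659059,  0.33279631, -0.06469897,  1.46087008,  0.02161505,
        1.3499176 , -0.08847645]), 'joint_velocities': array([-1.36488778e-03, -2.18625100e-03, -1.13666177e-03, -2.86398943e-03,
        7.89411092e-05, -6.95984218e-04,  5.63061235e-04]), 'tau': array([ 1.95979985e-03, -6.26737404e+01,  4.95967828e-02, -3.92444944e+01,
        1.62485865e-02,  6.60497069e-03,  1.15642450e-05]), 'position': array([0.17671716, 0.59913434, 0.23059714]), 'ee_rot': array([ 1.42889396e-01,  9.89738451e-01, -6.45329672e-04, -5.52297499e-05]), 'ft_force': array([0.11501218, 0.6779049 , 0.74158066]), 'torque': array([-0.03584492, -0.02936761, -0.04215544]), 'grasp_force': 0.0, 'grip_width': 0.9970988797406428} 0.0187
```

View pics/scene0.png

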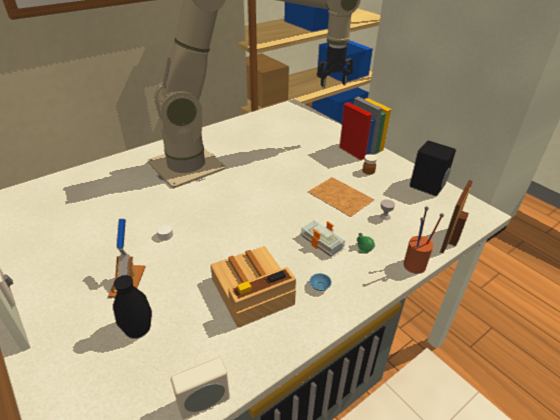

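View pics/top0.png

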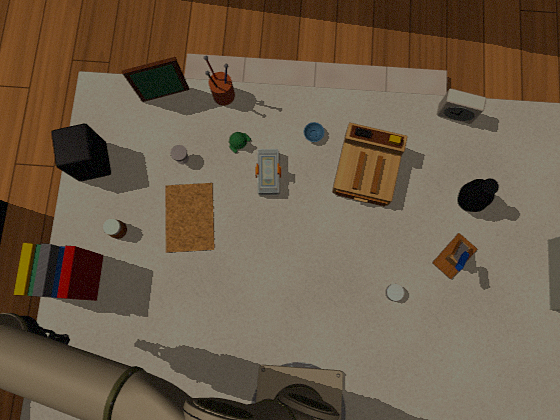

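The scene view shows the cover with orange tabs near (323,236), the organiser near (255,283), the blue handle near (121,235) and the mat near (341,196). The top view shows the cover at (268,171), the mat at (190,217), the organiser at (370,165) and the rest at (456,256). Next I'll enlarge these as one composite and measure colour masks.

```bash
cat > h.py <<'E'
import numpy as np, cv2
from workcell import manip
def K(n):
    p=manip.camera_params(n); f=210/np.tan(np.radians(p["fov_y"]/2)); return f,p["cx"],p["cy"],p["camera_from_world"]
def ray(n,uv):
    f,cx,cy,T=K(n); d=np.array([(uv[0]-cx)/f,-(uv[1]-cy)/f,-1.]); R=T[:3,:3]
    return -R.T@T[:3,3], R.T@d
def plane(n,uv,z):
    o,d=ray(n,uv); return o+d*(z-o[2])/d[2]
def two(a,b):   # a scene px, b top px -> point, gap
    o1,d1=ray("scene",a);o2,d2=ray("top",b); d1/=np.linalg.norm(d1); d2/=np.linalg.norm(d2)
    s=np.linalg.lstsq(np.c_[d1,-d2],o2-o1,rcond=None)[0]; p,q=o1+s[0]*d1,o2+s[1]*d2
    return (p+q)/2, np.linalg.norm(p-q)
def proj(n,P):
    f,cx,cy,T=K(n); c=T[:3,:3]@np.asarray(P)+T[:3,3]; return np.array([cx+f*c[0]/-c[2],cy-f*c[1]/-c[2]])
def blobs(im,box,lo,hi,amin=5):
    x0,y0,x1,y1=box; hsv=cv2.cvtColor(im[y0:y1,x0:x1],cv2.COLOR_RGB2HSV)
    m=cv2.inRange(hsv,np.array(lo),np.array(hi)); k,l,s,c=cv2.connectedComponentsWithStats(m)
    return [(s[i,4],c[i]+[x0,y0],cv2.minAreaRect(np.argwhere(l==i)[:,::-1].astype(np.float32)+[np.float32(x0),np.float32(y0)])) for i in range(1,k) if s[i,4]>=amin]
E
python3 - <<'E'
from h import *
S=cv2.imread("pics/scene0.png")[:,:,::-1].copy();T=cv2.imread("pics/top0.png")[:,:,::-1].copy()
def p(t,bs):
    for a,c,r in bs: print(t,a,c.round(1),[np.round(q,1) for q in cv2.boxPoints(r)])
p("tabS",blobs(S,(295,215,350,260),(3,170,120),(20,255,255)))
p("tabT",blobs(T,(245,140,295,200),(3,170,100),(20,255,255)))
p("blueS",blobs(S,(100,205,140,265),(100,150,80),(125,255,255)))
p("blueT",blobs(T,(430,230,480,280),(100,150,60),(125,255,255)))
p("matT",blobs(T,(150,170,230,265),(5,100,80),(25,255,255),300))
p("matS",blobs(S,(300,170,380,220),(5,100,80),(25,255,255),300))
p("orgT",blobs(T,(320,110,420,215),(5,80,60),(25,255,255),300))
p("restT",blobs(T,(425,225,485,285),(3,100,60),(20,255,255),50))
c=lambda I,x,y,w,h,k:cv2.resize(I[y:y+h,x:x+w],None,fx=k,fy=k,interpolation=cv2.INTER_CUBIC)
A=np.hstack([c(T,328,115,85,100,3),c(T,425,228,60,75,4)[:300],c(T,240,140,60,75,4)[:300]])
B=np.hstack([c(S,205,240,100,85,3)[:255],c(S,95,213,60,85,3)[:255],c(S,295,213,60,85,4)[:255]])
w=min(A.shape[1],B.shape[1]);cv2.imwrite("pics/c1.png",np.vstack([A[:,:w],B[:,:w]])[:,:,::-1])
E
```

```text
tabS 35 [329.2 225.7] [array([327., 222.], dtype=float32), array([332., 222.], dtype=float32), array([332., 230.], dtype=float32), array([327., 230.], dtype=float32)]
tabS 96 [315.2 238.3] [array([310.7, 246.4], dtype=float32), array([313. , 229.7], dtype=float32), array([319.9, 230.7], dtype=float32), array([317.5, 247.4], dtype=float32)]
tabT 18 [278.5 168.1] [array([278., 172.], dtype=float32), array([278., 163.], dtype=float32), array([280., 163.], dtype=float32), array([280., 172.], dtype=float32)]
tabT 17 [256.5 168.7] [array([256., 164.], dtype=float32), array([257., 164.], dtype=float32), array([257., 173.], dtype=float32), array([256., 173.], dtype=float32)]
blueS 154 [120.5 233. ] [array([116.8, 246.9], dtype=float32), array([118.9, 218.7], dtype=float32), array([124.2, 219.1], dtype=float32), array([122.1, 247.3], dtype=float32)]
blueT 118 [462. 261.] [array([454.3, 268. ], dtype=float32), array([464.1, 250.5], dtype=float32), array([469.9, 253.7], dtype=float32), array([460.2, 271.2], dtype=float32)]
matT 3206 [189.  217.3] [array([163.3, 184.4], dtype=float32), array([212.1, 182.4], dtype=float32), array([214.8, 250.1], dtype=float32), array([166. , 252.1], dtype=float32)]
matS 1265 [340.9 196.1] [array([306.8, 193.2], dtype=float32), array([319.1, 170. ], dtype=float32), array([373.6, 198.9], dtype=float32), array([361.3, 222.1], dtype=float32)]
orgT 3706 [368.9 165.8] [array([330.9, 193.9], dtype=float32), array([347.9, 121.4], dtype=float32), array([407.7, 135.4], dtype=float32), array([390.7, 207.9], dtype=float32)]
restT 705 [451.7 255.6] [array([431.7, 262.5], dtype=float32), array([458.3, 232.1], dtype=float32), array([477.2, 248.7], dtype=float32), array([450.6, 279. ], dtype=float32)]
```

View pics/c1.png

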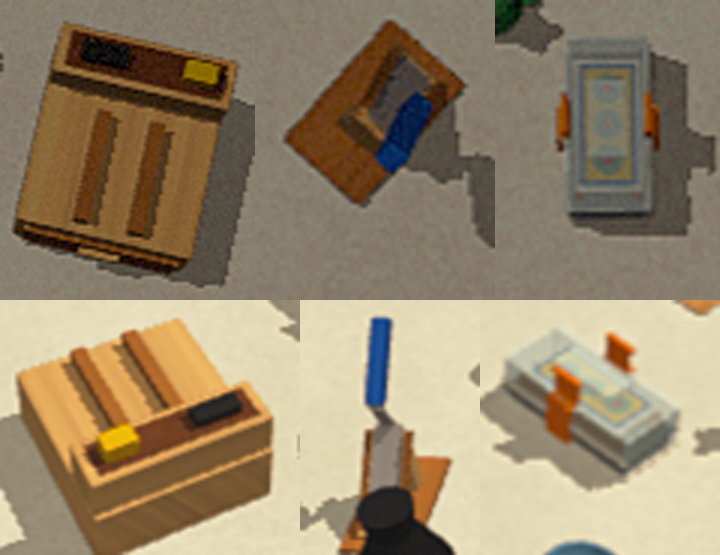

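The composite shows the organiser's dark battens (top view, centres near (360,170) and (377,175)), the spatula on its rest with the handle rising towards the lower right or front, and both orange tabs standing over the clear cover.

```bash
python3 - <<'E'
from h import *
np.set_printoptions(precision=4,suppress=True)
T=cv2.imread("pics/top0.png")[:,:,::-1].copy()
for a,c,r in blobs(T,(340,145,400,205),(5,100,40),(25,255,125),60): print("bat",a,c.round(1),np.round(cv2.boxPoints(r),1).tolist())
print("tabs two",two((329.2,225.7),(278.5,168.1)),two((315.2,238.3),(256.5,168.7)))
print("tabs z.055",plane("top",(278.5,168.1),.055),plane("top",(256.5,168.7),.055))
q=lambda u,v,ox=240,oy=140,x0=495,k=4:(ox+(u-x0)/k,oy+v/k)
print("roof",[plane("top",q(*c),.04)[:2].round(4).tolist() for c in[(568,40),(648,40),(651,213),(569,213)]])
o=lambda u,v:(328+u/3,115+v/3)
for t,a,b in(("L",(104,110),(86,222)),("R",(157,123),(140,236))):print(t,plane("top",o(*a),.076),plane("top",o(*b),.076))
r=lambda u,v:(425+(u-255)/4,228+v/4)
print("foot",[plane("top",r(*c),.01)[:2].round(4).tolist() for c in[(285,137),(390,20),(467,85),(362,205)]])
print("handle c",two((120.5,233),(462,261)))
for s in((121.5,219),(119.5,247)):
  for t in((467,252.1),(457.3,269.6)): print(s,t,two(s,t))
print("mat",[plane("top",c,.003)[:2].round(4).tolist() for c in[(163.3,184.4),(212.1,182.4),(214.8,250.1),(166,252.1)]],plane("top",(189,217.3),.003))
for n,c,z in(("frog",(238,142),.02),("dish",(313,131),.02),("tin",(396,293),.02)):print(n,plane("top",c,z))
E
```

```text
bat 211 [379.9 149.1] [[351.8999938964844, 145.3000030517578], [353.29998779296875, 139.3000030517578], [400.1000061035156, 150.10000610351562], [398.70001220703125, 156.10000610351562]]
bat 362 [359.1 171.2] [[348.79998779296875, 188.10000610351562], [356.79998779296875, 149.89999389648438], [368.6000061035156, 152.39999389648438], [360.70001220703125, 190.60000610351562]]
bat 344 [377.2 175.1] [[368.79998779296875, 192.8000030517578], [377.1000061035156, 154.39999389648438], [387.0, 156.5], [378.70001220703125, 194.89999389648438]]
bat 166 [363.1 196.4] [[338.3999938964844, 195.8000030517578], [340.1000061035156, 188.8000030517578], [387.1000061035156, 199.6999969482422], [385.3999938964844, 206.8000030517578]]
tabs two (array([0.6672, 0.1189, 0.0788]), np.float64(0.0447479655216884)) (array([0.6501, 0.1468, 0.0118]), np.float64(0.052527041590138955))
tabs z.055 [0.6597 0.1021 0.055 ] [0.6535 0.1651 0.055 ]
roof [[0.7146, 0.166], [0.7187, 0.1076], [0.5892, 0.0958], [0.5851, 0.1546]]
L [ 0.719  -0.1346  0.076 ] [ 0.6084 -0.1223  0.076 ]
R [ 0.7097 -0.1853  0.076 ] [ 0.5985 -0.1732  0.076 ]
foot [[0.4252, -0.3553], [0.515, -0.4299], [0.4716, -0.4851], [0.3808, -0.4104]]
handle c (array([ 0.4181, -0.3945,  0.1463]), np.float64(0.0003009398733245118))
(121.5, 219) (467, 252.1) (array([ 0.4348, -0.387 ,  0.203 ]), np.float64(0.002996681291721618))
(121.5, 219) (457.3, 269.6) (array([ 0.3924, -0.3759,  0.1692]), np.float64(0.0012258405025113363))
(119.5, 247) (467, 252.1) (array([ 0.4454, -0.4134,  0.1258]), np.float64(0.0022963793029910024))
(119.5, 247) (457.3, 269.6) (array([ 0.4009, -0.4029,  0.086 ]), np.float64(0.002230934198309766))
mat [[0.6006, 0.4408], [0.6168, 0.2974], [0.4171, 0.2692], [0.4015, 0.4088]] [0.5075 0.354  0.003 ]
frog [0.7416 0.23   0.02  ]
dish [0.7917 0.0093 0.02  ]
tin [ 0.3308 -0.2518  0.02  ]
```

```bash
cat >> h.py <<'E'
from scipy.spatial.transform import Rotation as Ro
def Rt(psi,tau=0):  # heading deg, forward tilt deg
    p,t=np.radians([psi,tau]); y=np.array([-np.sin(p),np.cos(p),0]); z=np.array([np.sin(t)*np.cos(p),np.sin(t)*np.sin(p),-np.cos(t)])
    return np.c_[np.cross(y,z),y,z]
def go(P,psi,tau=0,note=""):
    o=manip.get_obs(); R=Ro.from_quat(o["ee_rot"]).as_matrix()
    d=R.T@(np.asarray(P)-o["position"])/.08; w=Ro.from_matrix(R.T@Rt(psi,tau)).as_rotvec(degrees=True)/45
    print(note,"shift",d.round(3).tolist(),"turn",w.round(3).tolist())
def st():
    o=manip.get_obs(); R=Ro.from_quat(o["ee_rot"]).as_matrix()
    print("t",round(o["clock"],2),"pos",o["position"].round(4),"psi",np.degrees(np.arctan2(-R[0,1],R[1,1])).round(2),"tilt",np.degrees(np.arctan2(-R[2,0]*-1,-R[2,2])).round(2),"F",o["ft_force"].round(1),"grip",round(o["grip_width"],3),round(o["grasp_force"],1),"q",o["joint_pos"].round(2))
E
python3 - <<'E'
from h import *
np.set_printoptions(precision=4,suppress=True)
T=cv2.imread("pics/top0.png")[:,:,::-1].copy()
print(two((329.2,225.7),(256.5,168.7)),two((315.2,238.3),(278.5,168.1)))
print("books",[plane("scene",c,0)[:2] for c in[(341,148),(363,158),(390,148)]],two((343,105),(64,247)),two((371,114),(102,250)))
hsv=cv2.cvtColor(T,cv2.COLOR_RGB2HSV)
for box in((345,145,372,192),(366,150,392,197)):
    x0,y0,x1,y1=box; m=cv2.inRange(hsv[y0:y1,x0:x1],np.array((5,100,40)),np.array((25,255,125))); k,l,s,c=cv2.connectedComponentsWithStats(m); i=1+np.argmax(s[1:,4])
    v=np.argwhere(l==i)[:,::-1]+[x0,y0]; W=np.array([plane("top",p,.076)[:2] for p in v],np.float32)
    f=cv2.fitLine(W,cv2.DIST_L2,0,.001,.001).ravel(); print("bat",s[i,4],W.mean(0),np.degrees(np.arctan(f[1]/f[0])),((W-W.mean(0))@f[:2]).min(),((W-W.mean(0))@f[:2]).max())
a,b=plane("top",(339.2,192.3),.062),plane("top",(386.2,203.2),.062);print("front",a,b,np.degrees(np.arctan2((b-a)[0],-(b-a)[1])))
a,b=plane("top",(352.6,142.3),.062),plane("top",(399.4,153.1),.062);print("rackline",a,b,np.degrees(np.arctan2((b-a)[0],-(b-a)[1])))
print(proj("scene",(.655,.133,.062)),proj("top",(.655,.133,.062)))
go((.655,.133,.16),5.3)
E
```

```text
(array([0.6542, 0.1649, 0.0511]), np.float64(0.0012859695184264002)) (array([0.6632, 0.1014, 0.0389]), np.float64(0.0034985248240875233))
books [array([0.264 , 0.5942]), array([0.3766, 0.6115]), array([0.3875, 0.7648])] (array([0.3464, 0.5485, 0.2561]), np.float64(0.08864912696336426)) (array([0.3974, 0.5424, 0.2144]), np.float64(0.06892555667084933))
bat 362 [ 0.6608 -0.1269] -10.090465 -0.05493791 0.060141236
bat 344 [ 0.6528 -0.1785] -8.718386 -0.055553637 0.05990824
front [ 0.5988 -0.075   0.062 ] [ 0.5766 -0.2088  0.062 ] -9.440573255197148
rackline [ 0.7499 -0.1061  0.062 ] [ 0.7268 -0.242   0.062 ] -9.660799860073997
[322.235  227.0999] [267.5633 168.2669]
 shift [-7.382, -3.897, 0.888] turn [-0.002, -0.0, -0.483]
```

```bash
python3 -m inch '[[[-0.05,-0.1,0],[0,0,-0.05]],[[-0.1,-0.2,0],[0,0,-0.1]],[[-0.15,-0.3,0],[0,0,-0.15]],[[-0.2,-0.4,0],[0,0,-0.2]],[[-0.25,-0.5,0],[0,0,-0.25]],[[-0.3,-0.6,0],[0,0,-0.3]],[[-0.35,-0.7,0],[0,0,-0.35]],[[-0.4,-0.8,0],[0,0,-0.4]],[[-0.45,-0.9,0],[0,0,-0.44]],[[-0.5,-1,0],[0,0,-0.48]]]' 1
python3 -m inch '[[[-0.09,-0.09,0.01],[0,0,0]],[[-0.18,-0.18,0.02],[0,0,0]],[[-0.27,-0.27,0.03],[0,0,0]],[[-0.36,-0.36,0.04],[0,0,0]],[[-0.45,-0.45,0.05],[0,0,0]],[[-0.54,-0.54,0.06],[0,0,0]],[[-0.63,-0.63,0.07],[0,0,0]],[[-0.72,-0.72,0.08],[0,0,0]],[[-0.81,-0.81,0.09],[0,0,0]],[[-0.9,-0.9,0.1],[0,0,0]]]'
python3 -c "
from h import *;st();go((.655,.1335,.16),5.3)"
```

```text
clock: 1.1
position: [0.1925, 0.5108, 0.2309]
ee_rot: [-0.046, 0.999, -0.0, -0.0]
ft_force: [-1.0, -0.2, 0.2]
grip_width: 0.999
grasp_force: 0.0
clock: 2.1
position: [0.2714, 0.4457, 0.2233]
ee_rot: [-0.045, 0.999, 0.0, 0.0]
ft_force: [0.0, 0.8, 0.3]
grip_width: 0.997
grasp_force: 0.0
t 2.1 pos [0.2714 0.4457 0.2233] psi 5.17 tilt -0.0 F [0.  0.8 0.3] grip 0.997 0.0 q [-1.1   0.11 -0.02  1.74  0.    1.29  0.55]
 shift [-4.424, -4.319, 0.791] turn [0.0, 0.0, -0.003]
```

```bash
for i in 1 2 3 4 5; do python3 -m inch '[[[-0.09,-0.09,0.02],[0,0,0]],[[-0.18,-0.17,0.03],[0,0,0]],[[-0.27,-0.26,0.05],[0,0,0]],[[-0.35,-0.35,0.06],[0,0,0]],[[-0.44,-0.43,0.08],[0,0,0]],[[-0.53,-0.52,0.1],[0,0,0]],[[-0.62,-0.6,0.11],[0,0,0]],[[-0.71,-0.69,0.13],[0,0,0]],[[-0.8,-0.78,0.14],[0,0,0]],[[-0.885,-0.864,0.16],[0,0,0]]]' >/dev/null; done
python3 -c "
from h import *;st();go((.655,.1335,.047),5.3)"
```

```text
t 7.1 pos [0.6551 0.1333 0.1593] psi 5.16 tilt -0.01 F [-0.5 -0.1 -0.1] grip 1.001 0.0 q [-0.49  0.48  0.3   1.44 -0.15  1.24  1.49]
 shift [0.002, 0.002, 1.403] turn [0.0, 0.0, -0.003]
```

```bash
python3 -m inch '[[[0,0,0.1],[0,0,0]],[[0,0,0.2],[0,0,0]],[[0,0,0.3],[0,0,0]],[[0,0,0.4],[0,0,0]],[[0,0,0.5],[0,0,0]],[[0,0,0.6],[0,0,0]],[[0,0,0.7],[0,0,0]],[[0,0,0.8],[0,0,0]],[[0,0,0.9],[0,0,0]],[[0,0,1],[0,0,0]]]' >/dev/null
python3 - <<'E'
from h import *
st(); S=manip.camera("scene");T=manip.camera("top")
c=lambda I,x,y,w,h,k:cv2.resize(I[y:y+h,x:x+w],None,fx=k,fy=k,interpolation=cv2.INTER_CUBIC)
cv2.imwrite("pics/c2.png",np.hstack([c(S,280,180,80,90,5),c(T,230,125,80,90,5)])[:,:,::-1])
E
```

```text
t 8.1 pos [0.6544 0.1339 0.0786] psi 5.17 tilt -0.0 F [0.6 0.6 0.2] grip 1.002 0.0 q [-0.48  0.55  0.29  1.52 -0.17  1.1   1.5 ]
```

View pics/c2.png

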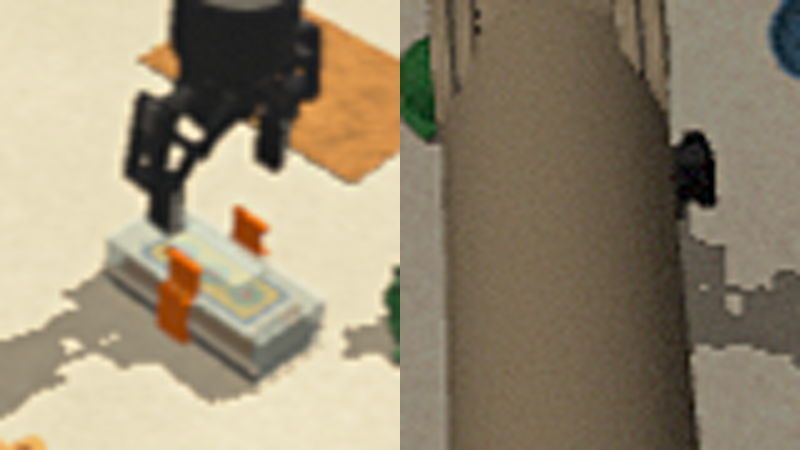

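```bash
python3 -c "
from h import *
for z in (.08,.09,.1): print(proj('scene',(.6544,.1339,z)))
for d in (0,.005,-.005): print(d,proj('scene',(.6544+d,.1339,.065)),proj('scene',(.6544,.1339+d,.065)))
"
```

```text
[322.76048121 222.42264492]
[323.00642566 219.91057412]
[323.25472502 217.37445036]
0 [322.39590721 226.14639505] [322.39590721 226.14639505]
0.005 [323.47914641 226.99857099] [323.60680184 225.5208517 ]
-0.005 [321.31773027 225.29820154] [321.1805498  226.77424385]
```

```bash
python3 -m inch '[[[0,0,0.05],[0,0,0]],[[0,0,0.1],[0,0,0]],[[0,0,0.15],[0,0,0]],[[0,0,0.2],[0,0,0]],[[0,0,0.25],[0,0,0]],[[0,0,0.3],[0,0,0]],[[0,0,0.35],[0,0,0]],[[0,0,0.4],[0,0,0]],[[0,0,0.455],[0,0,0]],[[0,0,0.455],[0,0,0]]]'
python3 -m inch '[[[0,0,0],[0,0,0]],[[0,0,0],[0,0,0]],[[0,0,0],[0,0,0]],[[0,0,0],[0,0,0]],[[0,0,0],[0,0,0]],[[0,0,0],[0,0,0]],[[0,0,0],[0,0,0]],[[0,0,0],[0,0,0]],[[0,0,0],[0,0,0]],[[0,0,0],[0,0,0]]]' 0.5 30
python3 -c "
from h import *;st()"
```

```text
clock: 9.2
position: [0.654, 0.1339, 0.0421]
ee_rot: [-0.045, 0.999, -0.0, -0.001]
ft_force: [-0.7, 0.4, -0.2]
grip_width: 1.001
grasp_force: 0.0
clock: 10.2
position: [0.6551, 0.133, 0.0441]
ee_rot: [-0.045, 0.999, -0.0, 0.001]
ft_force: [-2.6, -2.7, 6.2]
grip_width: 0.624
grasp_force: 31.1
t 10.2 pos [0.6551 0.133  0.0441] psi 5.12 tilt -0.08 F [-2.6 -2.7  6.2] grip 0.624 31.1 q [-0.47  0.59  0.28  1.54 -0.18  1.04  1.51]
```

```bash
python3 -m inch '[[[0,0,-0.05],[0,0,0]],[[0,0,-0.1],[0,0,0]],[[0,0,-0.15],[0,0,0]],[[0,0,-0.25],[0,0,0]],[[0,0,-0.35],[0,0,0]],[[0,0,-0.45],[0,0,0]],[[0,0,-0.55],[0,0,0]],[[0,0,-0.65],[0,0,0]],[[0,0,-0.75],[0,0,0]],[[0,0,-0.85],[0,0,0]]]'
python3 - <<'E'
from h import *
st(); S=manip.camera("scene")
c=lambda I,x,y,w,h,k:cv2.resize(I[y:y+h,x:x+w],None,fx=k,fy=k,interpolation=cv2.INTER_CUBIC)
cv2.imwrite("pics/c3.png",c(S,270,160,110,110,5)[:,:,::-1])
go((.5075,.354,.115),8.5)
E
```

```text
clock: 11.2
position: [0.6544, 0.1339, 0.1116]
ee_rot: [-0.045, 0.999, 0.0, 0.0]
ft_force: [0.1, 0.3, -1.5]
grip_width: 0.624
grasp_force: 31.5
t 11.2 pos [0.6544 0.1339 0.1116] psi 5.17 tilt -0.0 F [ 0.1  0.3 -1.5] grip 0.624 31.5 q [-0.48  0.52  0.29  1.49 -0.16  1.16  1.5 ]
 shift [1.59, 2.904, -0.025] turn [0.001, 0.002, -0.074]
```

View pics/c3.png

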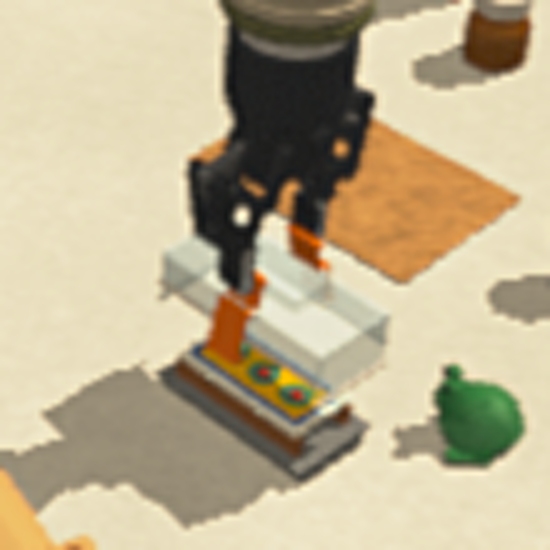

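The cover hangs in the fingers around crop (270,310), with the tile left in place on the battens. Now I'll carry the cover to the mat.

```bash
for t in 1 2; do python3 -m inch '[[[0.05,0.1,0],[0,0,0]],[[0.1,0.2,0],[0,0,0]],[[0.16,0.3,0],[0,0,0]],[[0.21,0.4,0],[0,0,-0.01]],[[0.26,0.5,0],[0,0,-0.02]],[[0.32,0.6,0],[0,0,-0.03]],[[0.37,0.7,0],[0,0,-0.035]],[[0.42,0.8,0],[0,0,-0.037]],[[0.48,0.9,0],[0,0,-0.037]],[[0.54,0.98,0],[0,0,-0.037]]]' >/dev/null; done
python3 -c "
from h import *;st();go((.5075,.354,.085),8.5)"
```

```text
t 13.25 pos [0.5515 0.2816 0.1109] psi 8.51 tilt 0.0 F [-0.4  0.2 -2. ] grip 0.626 31.5 q [-0.73  0.41  0.23  1.63 -0.1   1.11  1.25]
 shift [0.41, 0.976, 0.324] turn [0.0, -0.0, 0.0]
```

```bash
python3 -m inch '[[[0.04,0.1,0.03],[0,0,0]],[[0.08,0.2,0.06],[0,0,0]],[[0.12,0.3,0.1],[0,0,0]],[[0.17,0.4,0.13],[0,0,0]],[[0.21,0.5,0.16],[0,0,0]],[[0.25,0.6,0.2],[0,0,0]],[[0.29,0.7,0.23],[0,0,0]],[[0.33,0.8,0.26],[0,0,0]],[[0.38,0.9,0.3],[0,0,0]],[[0.41,0.975,0.325],[0,0,0]]]' >/dev/null
python3 -m inch '[[[0,0,0.05],[0,0,0]],[[0,0,0.12],[0,0,0]],[[0,0,0.19],[0,0,0]],[[0,0,0.26],[0,0,0]],[[0,0,0.32],[0,0,0]],[[0,0,0.38],[0,0,0]],[[0,0,0.43],[0,0,0]],[[0,0,0.46],[0,0,0]],[[0,0,0.48],[0,0,0]],[[0,0,0.485],[0,0,0]]]'
python3 -c "
from h import *;st()"
```

```text
clock: 15.25
position: [0.5081, 0.3532, 0.047]
ee_rot: [-0.074, 0.997, 0.0, -0.0]
ft_force: [-6.1, -1.9, 10.2]
grip_width: 0.63
grasp_force: 32.3
t 15.25 pos [0.5081 0.3532 0.047 ] psi 8.5 tilt 0.01 F [-6.1 -1.9 10.2] grip 0.63 32.3 q [-0.83  0.48  0.19  1.68 -0.1   0.99  1.11]
```

```bash
python3 -m inch '[[[0,0,0],[0,0,0]],[[0,0,0],[0,0,0]],[[0,0,0],[0,0,0]],[[0,0,0],[0,0,0]],[[0,0,0],[0,0,0]],[[0,0,-0.12],[0,0,0]],[[0,0,-0.28],[0,0,0]],[[0,0,-0.46],[0,0,0]],[[0,0,-0.64],[0,0,0]],[[0,0,-0.8],[0,0,0]]]' 1 >/dev/null
python3 -m inch '[[[0,-0.1,-0.1],[0,0,0.05]],[[0,-0.2,-0.2],[0,0,0.1]],[[0,-0.3,-0.3],[0,0,0.16]],[[0,-0.4,-0.4],[0,0,0.21]],[[0,-0.5,-0.5],[0,0,0.26]],[[0,-0.6,-0.6],[0,0,0.32]],[[0,-0.7,-0.7],[0,0,0.37]],[[0,-0.8,-0.8],[0,0,0.42]],[[0,-0.9,-0.9],[0,0,0.48]],[[0,-1,-1],[0,0,0.53]]]' >/dev/null
python3 -m inch '[[[-0.03,-0.1,-0.03],[0,0,0.05]],[[-0.06,-0.2,-0.06],[0,0,0.1]],[[-0.09,-0.3,-0.09],[0,0,0.16]],[[-0.12,-0.4,-0.12],[0,0,0.21]],[[-0.15,-0.5,-0.15],[0,0,0.26]],[[-0.18,-0.6,-0.18],[0,0,0.32]],[[-0.21,-0.7,-0.21],[0,0,0.37]],[[-0.24,-0.8,-0.24],[0,0,0.42]],[[-0.27,-0.9,-0.27],[0,0,0.48]],[[-0.3,-1,-0.3],[0,0,0.53]]]' >/dev/null
python3 - <<'E'
from h import *
st(); S=manip.camera("scene");T=manip.camera("top")
for n,I,b in(("S",S,(290,150,390,225)),("T",T,(150,165,240,265))):
    for a,c,r in blobs(I,b,(3,170,100),(16,255,255),4): print(n,a,c.round(1))
c=lambda I,x,y,w,h,k:cv2.resize(I[y:y+h,x:x+w],None,fx=k,fy=k,interpolation=cv2.INTER_CUBIC)
cv2.imwrite("pics/c4.png",np.hstack([c(S,290,120,110,110,3),c(T,150,165,110,110,3)])[:,:,::-1])
# handle target
R=Rt(-39,-30); H=np.array([.4217,-.3987,.141]); g=H+R[:,2]*.0187
print("tcp",g); go(g-R[:,2]*.09,-39,-30,"pre")
print("vase",plane("top",(468,197),0))
E
```

```text
t 18.25 pos [0.5219 0.1898 0.2143] psi -39.38 tilt 0.0 F [ 0.1 -0.6  0.2] grip 0.998 0.0 q [-0.78  0.19  0.4   1.69 -0.08  1.27  0.52]
S 4 [362. 151.]
S 27 [370.6 165.8]
S 27 [346.9 179.4]
S 85 [335.6 191.7]
S 5 [310.8 191.2]
T 215 [176.4 194.3]
T 28 [196.3 212.1]
T 27 [167.6 217.2]
T 5 [173.8 217. ]
T 273 [180.6 240.6]
T 4 [210.8 241. ]
T 9 [209.6 244.1]
T 4 [193.  243.5]
tcp [ 0.41443369 -0.39281585  0.12480532]
pre shift [-4.136, -6.472, 0.147] turn [0.003, 0.667, -0.008]
vase [ 0.62626252 -0.46002918  0.        ]
```

View pics/c4.png

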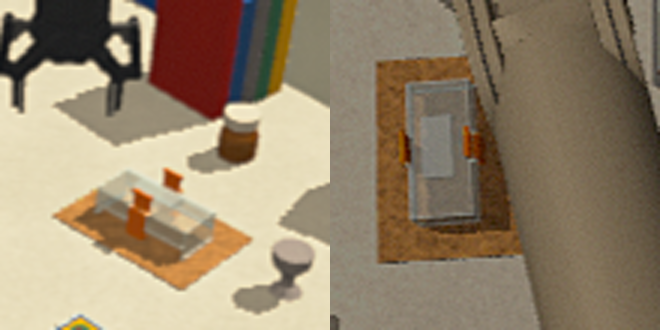

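The cover stands wholly on the mat (crop left (155,215), right (440,150)) with the tabs relaxed. Going on to the spatula.

```bash
for i in 1 2 3 4 5 6; do python3 -m inch '[[[-0.06,-0.09,0],[0,0,0]],[[-0.12,-0.18,-0.01],[0,0,0]],[[-0.18,-0.28,-0.01],[0,0,0]],[[-0.24,-0.37,-0.02],[0,0,0]],[[-0.3,-0.46,-0.03],[0,0,0]],[[-0.35,-0.55,-0.03],[0,0,0]],[[-0.41,-0.65,-0.04],[0,0,0]],[[-0.47,-0.74,-0.04],[0,0,0]],[[-0.53,-0.83,-0.05],[0,0,0]],[[-0.59,-0.925,-0.06],[0,0,0]]]' >/dev/null; done
python3 - <<'E'
from h import *
st()
R=Rt(-39,-30); H=np.array([.4217,-.3987,.141]); g=H+R[:,2]*.0187
go(g-R[:,2]*.09,-39,-30,"pre")
E
```

```text
t 24.35 pos [ 0.4607 -0.3332  0.2429] psi -39.19 tilt 0.01 F [ 0.7 -0.4 -0.4] grip 0.999 0.0 q [-0.15  0.25  0.82  1.63 -0.19  1.34  1.59]
pre shift [-0.585, -0.941, 0.501] turn [0.001, 0.667, -0.004]
```

```bash
python3 -m inch '[[[-0.06,-0.1,0.05],[0,0.07,0]],[[-0.12,-0.2,0.1],[0,0.14,0]],[[-0.18,-0.3,0.15],[0,0.21,0]],[[-0.24,-0.4,0.2],[0,0.28,0]],[[-0.3,-0.5,0.25],[0,0.35,0]],[[-0.36,-0.6,0.3],[0,0.42,0]],[[-0.42,-0.7,0.35],[0,0.49,0]],[[-0.48,-0.8,0.4],[0,0.56,0]],[[-0.54,-0.88,0.45],[0,0.62,0]],[[-0.585,-0.94,0.5],[0,0.667,0]]]' >/dev/null
python3 - <<'E'
from h import *
st()
R=Rt(-39,-30); H=np.array([.4217,-.3987,.141]); g=H+R[:,2]*.0187
go(g,-39,-30,"grasp")
E
```

```text
t 25.35 pos [ 0.4493 -0.4213  0.2018] psi -39.21 tilt 30.18 F [ 0.6 -0.2 -1. ] grip 0.999 0.0 q [ 0.32  0.84  0.73  1.04 -0.39  1.94  1.84]
grasp shift [0.002, 0.0, 1.115] turn [0.003, -0.004, -0.004]
```

```bash
python3 -m inch '[[[0,0,0.11],[0,0,0]],[[0,0,0.22],[0,0,0]],[[0,0,0.33],[0,0,0]],[[0,0,0.44],[0,0,0]],[[0,0,0.55],[0,0,0]],[[0,0,0.66],[0,0,0]],[[0,0,0.77],[0,0,0]],[[0,0,0.86],[0,0,0]],[[0,0,0.94],[0,0,0]],[[0,0,1],[0,0,0]]]'
python3 -m inch '[[[0,0,0.06],[0,0,0]],[[0,0,0.115],[0,0,0]],[[0,0,0.115],[0,0,0]],[[0,0,0.115],[0,0,0]],[[0,0,0.115],[0,0,0]],[[0,0,0.115],[0,0,0]],[[0,0,0.115],[0,0,0]],[[0,0,0.115],[0,0,0]],[[0,0,0.115],[0,0,0]],[[0,0,0.115],[0,0,0]]]' 0 100
python3 -c "
from h import *;st()"
```

```text
clock: 26.35
position: [0.4182, -0.3949, 0.1331]
ee_rot: [0.324, 0.91, 0.087, -0.244]
ft_force: [-0.8, 1.0, 0.2]
grip_width: 0.995
grasp_force: 0.0
clock: 27.35
position: [0.4149, -0.3924, 0.1258]
ee_rot: [0.324, 0.91, 0.087, -0.244]
ft_force: [-0.5, -1.6, 3.6]
grip_width: 0.165
grasp_force: 97.4
t 27.35 pos [ 0.4149 -0.3924  0.1258] psi -39.2 tilt 30.0 F [-0.5 -1.6  3.6] grip 0.165 97.4 q [ 0.25  0.8   0.73  1.29 -0.38  1.74  1.86]
```

```bash
python3 -m inch '[[[0.03,0,-0.05],[0,0,0]],[[0.06,0,-0.1],[0,0,0]],[[0.11,0,-0.19],[0,0,0]],[[0.17,0,-0.3],[0,0,0]],[[0.24,0,-0.42],[0,0,0]],[[0.31,0,-0.54],[0,0,0]],[[0.38,0,-0.66],[0,0,0]],[[0.45,0,-0.78],[0,0,0]],[[0.52,0,-0.9],[0,0,0]],[[0.577,0,-1],[0,0,0]]]'
python3 - <<'E'
from h import *
st(); go((.425,-.34,.24),-39,15,"t")
E
```

```text
clock: 28.35
position: [0.415, -0.3923, 0.2191]
ee_rot: [0.324, 0.91, 0.087, -0.244]
ft_force: [-0.4, 0.2, -0.8]
grip_width: 0.169
grasp_force: 97.3
t 28.35 pos [ 0.415  -0.3923  0.2191] psi -39.2 tilt 29.99 F [-0.4  0.2 -0.8] grip 0.169 97.3 q [ 0.25  0.73  0.76  1.2  -0.34  1.9   1.85]
t shift [0.405, 0.586, -0.068] turn [0.001, -1.0, -0.005]
```

```bash
python3 -m inch '[[[0.04,0.06,-0.01],[0,-0.1,0]],[[0.08,0.12,-0.01],[0,-0.2,0]],[[0.12,0.18,-0.02],[0,-0.3,0]],[[0.16,0.24,-0.03],[0,-0.4,0]],[[0.2,0.3,-0.03],[0,-0.5,0]],[[0.24,0.36,-0.04],[0,-0.6,0]],[[0.28,0.42,-0.05],[0,-0.7,0]],[[0.32,0.48,-0.05],[0,-0.8,0]],[[0.36,0.54,-0.06],[0,-0.9,0]],[[0.4,0.59,-0.07],[0,-1,0]]]' >/dev/null
python3 - <<'E'
from h import *
st(); S=manip.camera("scene");T=manip.camera("top")
c=lambda I,x,y,w,h,k:cv2.resize(I[y:y+h,x:x+w],None,fx=k,fy=k,interpolation=cv2.INTER_CUBIC)
cv2.imwrite("pics/c5.png",np.hstack([c(S,80,120,160,160,2.5),c(T,400,180,130,130,3)[:400]] if 0 else [c(S,80,130,130,140,3),c(T,390,170,130,140,3)])[:,:,::-1])
o=manip.get_obs();R=Ro.from_quat(o["ee_rot"]).as_matrix();H=o["position"]-R[:,2]*.0187
X=np.array([np.cos(np.radians(-39)),np.sin(np.radians(-39)),0])
for t,P in(("tip",H+X*.144-[0,0,.0375]),("bladeback",H+X*.046-[0,0,.0375]),("hend",H-X*.049)):print(t,P,proj("scene",P),proj("top",P))
go((.44,-.12,.24),-15,15,"t")
E
```

```text
t 29.35 pos [ 0.4255 -0.3397  0.2392] psi -39.2 tilt -15.17 F [-0.7  0.5 -1.2] grip 0.17 97.6 q [-0.28 -0.12  0.81  1.93  0.15  1.04  1.37]
tip [ 0.5327753  -0.42621339  0.21980442] [118.74111683 240.75329445] [484.4147738  213.07735858]
bladeback [ 0.456615   -0.36453999  0.21980442] [131.16123054 215.00869631] [459.56582698 241.61211875]
hend [ 0.38278613 -0.30475456  0.25730442] [139.03925887 182.0408112 ] [439.30304038 268.62924954]
t shift [1.521, 2.241, -0.41] turn [-0.134, 0.002, -0.519]
```

View pics/c5.png

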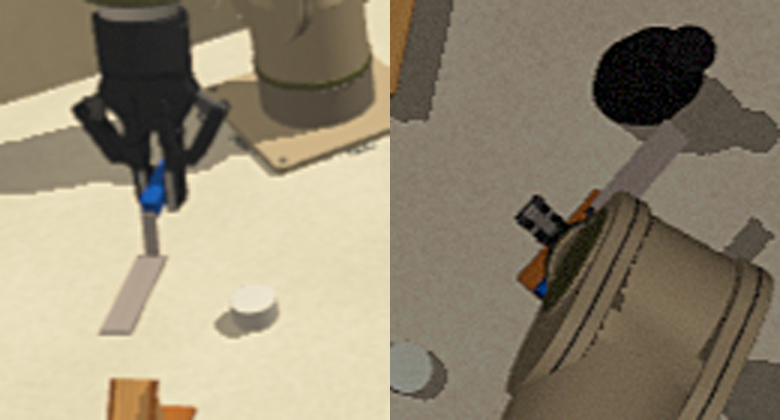

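Blade tip and heel are within about 1 px of prediction (scene tip (119,241), top tip (484,214)), so the spatula is level and firmly held. I'll start the transit and locate the uncovered tile.

```bash
python3 -m inch '[[[0.06,0.1,-0.02],[-0.01,0,-0.05]],[[0.12,0.2,-0.03],[-0.03,0,-0.1]],[[0.18,0.3,-0.05],[-0.04,0,-0.16]],[[0.24,0.4,-0.07],[-0.05,0,-0.21]],[[0.3,0.5,-0.08],[-0.07,0,-0.26]],[[0.36,0.6,-0.1],[-0.08,0,-0.31]],[[0.42,0.7,-0.12],[-0.09,0,-0.36]],[[0.48,0.8,-0.13],[-0.11,0,-0.42]],[[0.54,0.9,-0.15],[-0.12,0,-0.47]],[[0.6,1,-0.16],[-0.134,0,-0.52]]]' >/dev/null
python3 - <<'E'
from h import *
st(); T=manip.camera("top"); S=manip.camera("scene"); cv2.imwrite("pics/t6.png",T[:,:,::-1]);cv2.imwrite("pics/s6.png",S[:,:,::-1])
for n,I,b in(("top",T,(245,135,300,200)),("scene",S,(290,205,355,260))):
    x0,y0,x1,y1=b;h=cv2.cvtColor(I[y0:y1,x0:x1],cv2.COLOR_RGB2HSV)
    m=cv2.inRange(h,np.array((18,110,90)),np.array((35,255,255)))|cv2.inRange(h,np.array((95,80,40)),np.array((130,255,255)))
    k,l,s,c=cv2.connectedComponentsWithStats(cv2.morphologyEx(m,cv2.MORPH_CLOSE,np.ones((3,3))));i=1+np.argmax(s[1:,4])
    v=(np.argwhere(l==i)[:,::-1]+[x0,y0]); W=np.array([plane(n,p,.034)[:2] for p in v],np.float32)
    r=cv2.minAreaRect(W);print(n,s[i,4],r,W.mean(0))
go((.462,.1156,.2),5.3,15,"t")
c=lambda I,x,y,w,h,k:cv2.resize(I[y:y+h,x:x+w],None,fx=k,fy=k,interpolation=cv2.INTER_CUBIC)
cv2.imwrite("pics/c6.png",np.hstack([c(T,240,130,60,75,6),c(S,290,200,70,75,6)])[:,:,::-1])
E
```

```text
t 30.45 pos [ 0.4377 -0.2457  0.2389] psi -14.85 tilt -14.94 F [-0.6  0.2 -0.8] grip 0.171 97.7 q [-0.37 -0.25  0.72  2.01  0.16  1.06  1.61]
top 296 ((0.6564145088195801, 0.13464075326919556), (0.08785275369882584, 0.03811453655362129), 4.393373966217041) [0.6571394  0.13601403]
scene 156 ((0.6579498648643494, 0.13460353016853333), (0.083607517182827, 0.033651202917099), 5.430823802947998) [0.6580666  0.13471785]
t shift [0.956, 4.44, 0.231] turn [-0.12, -0.002, -0.431]
```

View pics/c6.png

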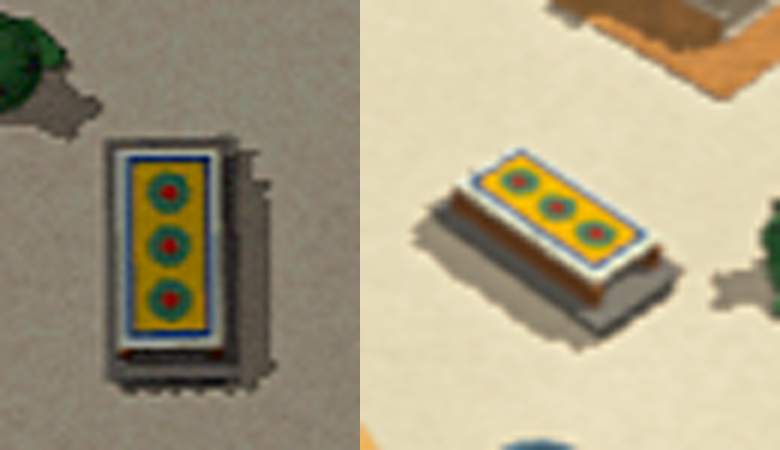

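The tile is uncovered: top view dots at crop (170,193), (169,245), (169,299), and it lies straight on its battens with the channel open on the robot's side.

```bash
python3 -m inch '[[[0.03,0.1,0],[-0.01,0,-0.04]],[[0.06,0.2,0],[-0.02,0,-0.09]],[[0.08,0.3,0],[-0.04,0,-0.13]],[[0.1,0.4,0],[-0.05,0,-0.17]],[[0.12,0.5,0],[-0.06,0,-0.22]],[[0.14,0.6,0],[-0.07,0,-0.26]],[[0.16,0.7,0],[-0.08,0,-0.3]],[[0.18,0.8,0],[-0.1,0,-0.34]],[[0.2,0.9,0],[-0.11,0,-0.39]],[[0.22,1,0],[-0.12,0,-0.43]]]' >/dev/null
python3 - <<'E'
from h import *
st()
a,b=[plane("top",p,.034) for p in((240+169/6,130+299/6),(240+170/6,130+193/6))];print("dots yaw",np.degrees(np.arctan2(*(b-a)[1::-1])),(a+b)/2)
a,b=[plane("scene",(290+(u-360)/6,200+v/6),.034) for u,v in((520,182),(597,233))];print("dots yaw",np.degrees(np.arctan2(*(b-a)[1::-1])),(a+b)/2)
go((.4633,.1164,.1),5.2,15,"t")
E
```

```text
t 31.55 pos [ 0.4419 -0.1643  0.2339] psi 5.22 tilt -14.91 F [ 0.1 -0.8 -1.1] grip 0.169 97.7 q [-0.47 -0.31  0.69  2.06  0.13  1.08  1.83]
dots yaw 4.003737904875703 [0.65490557 0.13221367 0.034     ]
dots yaw 6.047923792131261 [0.65993044 0.13462014 0.034     ]
t shift [-0.135, 3.469, 1.77] turn [0.001, -0.002, 0.0]
```

```bash
python3 -m inch '[[[0,0.09,0],[0,0,0]],[[0,0.17,0],[0,0,0]],[[0,0.26,0],[0,0,0]],[[-0.01,0.35,0],[0,0,0]],[[-0.01,0.43,0],[0,0,0]],[[-0.01,0.52,0],[0,0,0]],[[-0.01,0.61,0],[0,0,0]],[[-0.02,0.7,0],[0,0,0]],[[-0.02,0.78,0],[0,0,0]],[[-0.02,0.87,0],[0,0,0]]]' >/dev/null
for i in 1 2 3; do python3 -m inch '[[[0,0.09,0.06],[0,0,0]],[[0,0.17,0.12],[0,0,0]],[[0,0.26,0.18],[0,0,0]],[[-0.01,0.35,0.24],[0,0,0]],[[-0.01,0.43,0.3],[0,0,0]],[[-0.01,0.52,0.35],[0,0,0]],[[-0.01,0.61,0.41],[0,0,0]],[[-0.02,0.7,0.47],[0,0,0]],[[-0.02,0.78,0.53],[0,0,0]],[[-0.02,0.865,0.59],[0,0,0]]]' >/dev/null; done
python3 - <<'E'
from h import *
st(); go((.4586,.116,.0405),5.2,15,"t")
E
```

```text
t 35.55 pos [0.46   0.1156 0.0985] psi 5.05 tilt -14.9 F [-0.1  0.9 -0.6] grip 0.173 97.7 q [-0.65 -0.06  0.25  2.23  0.14  0.73  1.16]
t shift [0.202, 0.006, 0.696] turn [-0.0, -0.002, -0.003]
```

```bash
python3 -m inch '[[[0.02,0,0.08],[0,0,0]],[[0.04,0,0.16],[0,0,0]],[[0.07,0,0.24],[0,0,0]],[[0.09,0,0.32],[0,0,0]],[[0.11,0,0.4],[0,0,0]],[[0.14,0,0.48],[0,0,0]],[[0.16,0,0.56],[0,0,0]],[[0.18,0,0.63],[0,0,0]],[[0.2,0,0.69],[0,0,0]],[[0.2,0,0.695],[0,0,-0.003]]]' >/dev/null
python3 - <<'E'
from h import *
st(); S=manip.camera("scene");T=manip.camera("top")
c=lambda I,x,y,w,h,k:cv2.resize(I[y:y+h,x:x+w],None,fx=k,fy=k,interpolation=cv2.INTER_CUBIC)
cv2.imwrite("pics/c7.png",np.hstack([c(S,265,170,80,100,5),c(T,240,130,80,100,5)])[:,:,::-1])
o=manip.get_obs();R=Ro.from_quat(o["ee_rot"]).as_matrix();f=np.array([np.cos(.0908),np.sin(.0908),0]);s=np.array([-f[1],f[0],0])
B=o["position"]+.0902*f-[0,0,.021]
for k in(1,-1):
  for e in (.049,-.049):
    P=B+f*e+s*.013*k+[0,0,.003]; a=proj("scene",P);b=proj("top",P);print(P.round(4),(a-[265,170])*5,(b-[240,130])*5+[400,0])
E
```

```text
t 36.55 pos [0.4583 0.1148 0.0403] psi 5.19 tilt -14.85 F [ 0.2 -0.2 -0.5] grip 0.168 97.7 q [-0.65  0.05  0.26  2.28  0.12  0.57  1.17]
[0.5963 0.1405 0.023 ] [229.93954641 278.96002769] [519.87124039 305.92286467]
[0.4987 0.1316 0.023 ] [125.6870555  208.13705111] [521.59530032 471.89025519]
[0.5986 0.1146 0.023 ] [201.57065649 296.49213227] [564.51799228 305.02478801]
[0.501  0.1057 0.023 ] [ 97.40695512 224.28463829] [566.85186791 470.96510143]
```

View pics/c7.png

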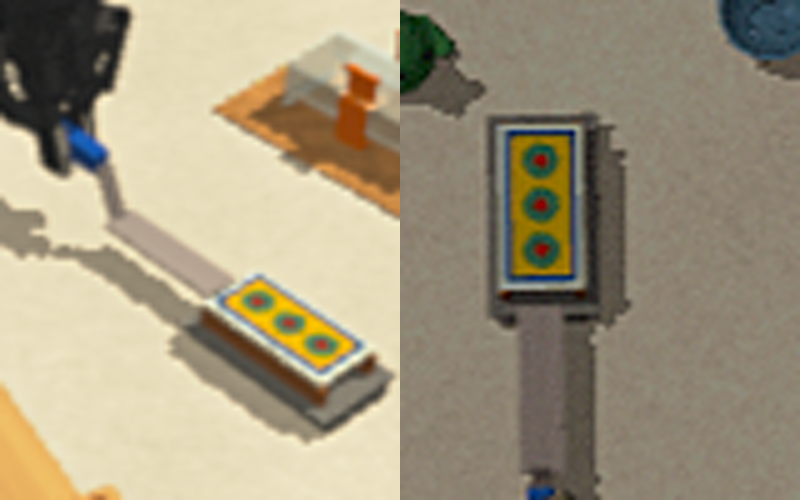

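The blade (top columns 519–565) is centred on the tile and channel (about 541), with its tip at the cradle's end. Sliding it in.

```bash
for i in 1 2; do python3 -m inch '[[[-0.05,0,0.013],[0,0,0]],[[-0.11,0,0.029],[0,0,0]],[[-0.17,0,0.046],[0,0,0]],[[-0.24,0.005,0.064],[0,0,0]],[[-0.31,0.005,0.083],[0,0,0]],[[-0.38,0.005,0.102],[0,0,0]],[[-0.45,0.005,0.121],[0,0,0]],[[-0.52,0.005,0.139],[0,0,0]],[[-0.58,0.005,0.155],[0,0,0]],[[-0.625,0.005,0.167],[0,0,0]]]'; done
python3 - <<'E'
from h import *
st(); S=manip.camera("scene");T=manip.camera("top")
c=lambda I,x,y,w,h,k:cv2.resize(I[y:y+h,x:x+w],None,fx=k,fy=k,interpolation=cv2.INTER_CUBIC)
cv2.imwrite("pics/c8.png",np.hstack([c(S,275,180,80,90,5),c(T,240,130,80,90,5)])[:,:,::-1])
C=np.array([.657,.134,0]);f=np.array([np.cos(.0908),np.sin(.0908),0]);print(manip.get_obs()["position"]-C+.0902*f)
E
```

```text
clock: 37.65
position: [0.5107, 0.12, 0.041]
ee_rot: [-0.045, 0.991, 0.006, 0.13]
ft_force: [-0.8, -0.1, -0.1]
grip_width: 0.174
grasp_force: 97.7
clock: 38.65
position: [0.5623, 0.1251, 0.0409]
ee_rot: [-0.045, 0.991, 0.006, 0.13]
ft_force: [-0.1, 0.4, -0.9]
grip_width: 0.169
grasp_force: 97.7
t 38.65 pos [0.5623 0.1251 0.0409] psi 5.18 tilt -14.91 F [-0.1  0.4 -0.9] grip 0.169 97.7 q [-0.58  0.26  0.27  2.03 -0.01  0.6   1.34]
[-0.00497671 -0.00072533  0.04093962]
```

View pics/c8.png

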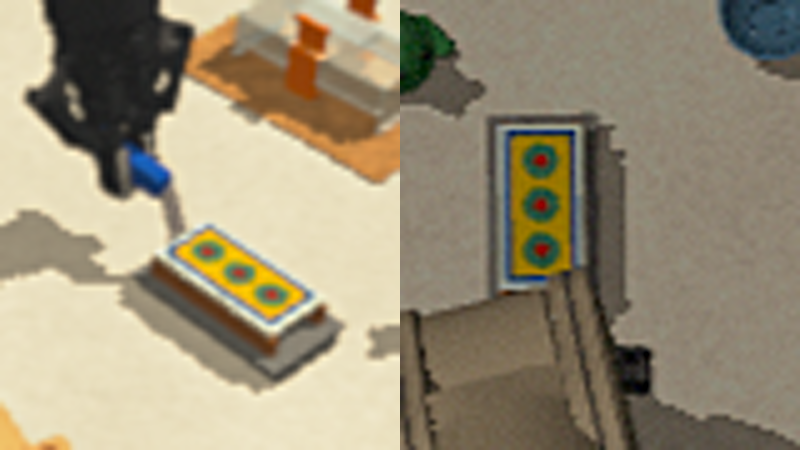

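```bash
python3 -m inch '[[[-0.005,0,-0.02],[0,0,0]],[[-0.013,0,-0.05],[0,0,0]],[[-0.026,0,-0.1],[0,0,0]],[[-0.046,0,-0.17],[0,0,0]],[[-0.07,0,-0.26],[0,0,0]],[[-0.097,0,-0.36],[0,0,0]],[[-0.126,0,-0.47],[0,0,0]],[[-0.158,0,-0.59],[0,0,0]],[[-0.19,0,-0.71],[0,0,0]],[[-0.215,0,-0.8],[0,0,0]]]'
python3 - <<'E'
from h import *
st()
D=np.array([.6568,-.1527,0]);a=np.radians(-9.5);f=np.array([np.cos(a),np.sin(a),0])
t=D-(.005+.0902)*f+[0,0,.14]; print(t); go(t,-9.5,15,"over"); go(t-.13*f,-9.5,15,"front")
E
```

```text
clock: 39.75
position: [0.5622, 0.1252, 0.1085]
ee_rot: [-0.045, 0.99, 0.006, 0.13]
ft_force: [-0.7, -0.1, -1.3]
grip_width: 0.172
grasp_force: 97.6
t 39.75 pos [0.5622 0.1252 0.1085] psi 5.18 tilt -14.95 F [-0.7 -0.1 -1.3] grip 0.172 97.6 q [-0.59  0.16  0.28  1.99  0.02  0.75  1.32]
[ 0.56290561 -0.13698747  0.14      ]
over shift [0.176, -3.265, -0.455] turn [0.084, -0.001, 0.315]
front shift [1.694, -2.853, -0.861] turn [0.084, -0.001, 0.315]
```

```bash
python3 -m inch '[[[0,-0.04,-0.01],[0.004,0,0.015]],[[0.01,-0.1,-0.02],[0.01,0,0.04]],[[0.01,-0.18,-0.05],[0.02,0,0.07]],[[0.02,-0.27,-0.08],[0.03,0,0.11]],[[0.02,-0.36,-0.12],[0.04,0,0.15]],[[0.03,-0.45,-0.16],[0.05,0,0.19]],[[0.03,-0.54,-0.2],[0.06,0,0.23]],[[0.04,-0.63,-0.24],[0.07,0,0.26]],[[0.04,-0.72,-0.28],[0.08,0,0.29]],[[0.05,-0.81,-0.32],[0.084,0,0.315]]]'
python3 - <<'E'
from h import *
st()
D=np.array([.6568,-.1527,0]);a=np.radians(-9.5);f=np.array([np.cos(a),np.sin(a),0])
t=D-(.005+.0902)*f+[0,0,.14]; go(t,-9.5,15,"over")
E
```

```text
clock: 40.75
position: [0.5574, 0.0592, 0.1313]
ee_rot: [0.083, 0.988, -0.011, 0.129]
ft_force: [0.2, 0.4, -1.0]
grip_width: 0.175
grasp_force: 97.7
t 40.75 pos [0.5574 0.0592 0.1313] psi -9.58 tilt -14.92 F [ 0.2  0.4 -1. ] grip 0.175 97.7 q [-0.58  0.1   0.34  2.    0.09  0.82  1.11]
over shift [-0.488, -2.407, 0.018] turn [-0.001, -0.002, -0.002]
```

```bash
for i in 1 2; do python3 -m inch '[[[-0.02,-0.08,0],[0,0,0]],[[-0.03,-0.16,0],[0,0,0]],[[-0.05,-0.24,0],[0,0,0]],[[-0.07,-0.32,0],[0,0,0]],[[-0.08,-0.4,0],[0,0,0]],[[-0.1,-0.48,0],[0,0,0]],[[-0.11,-0.56,0],[0,0,0]],[[-0.13,-0.64,0],[0,0,0]],[[-0.15,-0.72,0],[0,0,0]],[[-0.16,-0.81,0.005],[0,0,0]]]' >/dev/null; done
python3 -m inch '[[[-0.02,-0.08,0],[0,0,0]],[[-0.03,-0.16,0],[0,0,0]],[[-0.05,-0.24,0],[0,0,0]],[[-0.07,-0.33,0],[0,0,0]],[[-0.08,-0.42,0],[0,0,0]],[[-0.1,-0.51,0],[0,0,0]],[[-0.12,-0.6,0],[0,0,0]],[[-0.14,-0.68,0],[0,0,0]],[[-0.16,-0.75,0],[0,0,0]],[[-0.165,-0.785,0.01],[0,0,0]]]' >/dev/null
python3 - <<'E'
from h import *
st(); S=manip.camera("scene");T=manip.camera("top");cv2.imwrite("pics/s9.png",S[:,:,::-1]);cv2.imwrite("pics/t9.png",T[:,:,::-1])
c=lambda I,x,y,w,h,k:cv2.resize(I[y:y+h,x:x+w],None,fx=k,fy=k,interpolation=cv2.INTER_CUBIC)
cv2.imwrite("pics/c9.png",np.hstack([c(S,205,215,100,110,4),c(T,325,105,90,110,4)])[:,:,::-1])
D=np.array([.6568,-.1527,0]);a=np.radians(-9.5);f=np.array([np.cos(a),np.sin(a),0]);s=np.array([-f[1],f[0],0])
o=manip.get_obs()["position"];B=o+.0902*f;print("B-D along,across",(B-D)@f,(B-D)@s)
for n,I,b in(("top",T,(330,120,420,205)),("scene",S,(205,215,300,300))):
    x0,y0,x1,y1=b;h=cv2.cvtColor(I[y0:y1,x0:x1],cv2.COLOR_RGB2HSV)
    m=cv2.inRange(h,np.array((95,110,40)),np.array((130,255,255)))
    v=np.argwhere(m)[:,::-1]+[x0,y0]
    if len(v)>9:
        W=np.array([plane(n,p,.128)[:2] for p in v],np.float32);r=cv2.minAreaRect(W);print(n,len(v),r,"tile-D",(np.array(r[0])-D[:2])@f[:2],(np.array(r[0])-D[:2])@s[:2])
E
```

```text
t 43.75 pos [ 0.5631 -0.1371  0.1396] psi -9.52 tilt -14.93 F [ 0.7  0.2 -1.4] grip 0.167 97.6 q [-0.31  0.13  0.5   1.96 -0.09  0.81  1.64]
B-D along,across -0.004991592943439624 0.00021653838021792903
top 53 ((0.6615543961524963, -0.15489524602890015), (0.0404631644487381, 0.08063250780105591), 80.3238525390625) tile-D 0.005051512570556228 -0.0013804378478532676
scene 68 ((0.5303705334663391, -0.11453273892402649), (0.018343361094594002, 0.054288506507873535), 69.98023986816406) tile-D -0.13099497751503192 0.016776939287721688
```

View pics/c9.png

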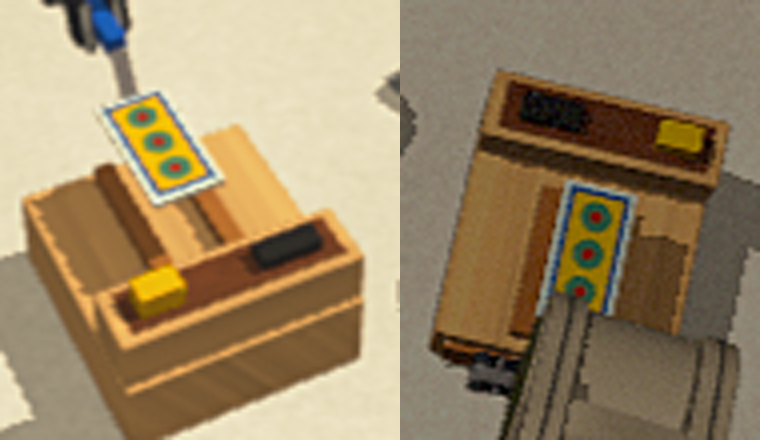

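```bash
python3 - <<'E'
from h import *
D=np.array([.6568,-.1527,0]);a=np.radians(-9.5);f=np.array([np.cos(a),np.sin(a),0]);s=np.array([-f[1],f[0],0])
sc=[(240.5,244.25),(244.5,250.5),(249,257)];tp=[(369.75,177.75),(371.75,168.25),(374,159)]
print("two",[two(x,y) for x,y in zip(sc,tp)])
for n,L in(("scene",sc),("top",tp)):
    P=[plane(n,p,.1276) for p in L];m=P[1]-D;print(n,"along,across",m@f,m@s,"yaw",np.degrees(np.arctan2(*(P[2]-P[0])[1::-1])))
# organiser checks: crop0 scene (c1 offset 205,240 x3 row 300) batten ends
S=cv2.imread("pics/scene0.png")[:,:,::-1].copy();hsv=cv2.cvtColor(S,cv2.COLOR_RGB2HSV)[240:300,205:305]
m=cv2.inRange(hsv,np.array((5,130,80)),np.array((14,255,185)));k,l,st_,c=cv2.connectedComponentsWithStats(m)
for i in range(1,k):
    if st_[i,4]>40:
        v=np.argwhere(l==i)[:,::-1]+[205,240];W=np.array([plane("scene",p,.076)[:2] for p in v],np.float32);r=cv2.minAreaRect(W)
        print(st_[i,4],c[i]+[205,240],r,"along,across",(W.mean(0)-D[:2])@f[:2],(W.mean(0)-D[:2])@s[:2])
# top organiser deck sides
T=cv2.imread("pics/top0.png");print("front/back mid", [((plane("top",p,z)-D)@f, (plane("top",p,z)-D)@s) for p,z in(((362.7,197.8),.062),((376,147.7),.062))])
E
```

```text
two [(array([ 0.63011472, -0.14907513,  0.12747859]), np.float64(0.003109176126740593)), (array([ 0.65710442, -0.15369242,  0.12763066]), np.float64(0.002602290539726753)), (array([ 0.6841671 , -0.15830689,  0.127581  ]), np.float64(0.0039031116543370393))]
scene along,across 0.0008617531829272784 0.0003131384012581569 yaw -9.25247513589249
top along,across 6.405450920853451e-06 -0.0021461877164727344 yaw -10.082208962700715
157 [254.62420382 262.72611465] ((0.6667374968528748, -0.12839634716510773), (0.016782887279987335, 0.1023038700222969), 79.7278823852539) along,across 0.007076559963648678 0.02551996893125567
154 [237.19480519 268.91558442] ((0.6566241383552551, -0.1792861521244049), (0.015424675308167934, 0.10070418566465378), 79.72317504882812) along,across 0.0067888959950500516 -0.026274162755353464
312 [263.50641026 283.74679487] ((0.7408239841461182, -0.15396550297737122), (0.15299192070960999, 0.03605843335390091), 80.37895965576172) along,across 0.08726184815354045 0.014260066363361898
front/back mid [(np.float64(-0.07007731605037228), np.float64(-0.0009216848245328346)), (np.float64(0.08394522423251097), np.float64(-0.007783671227323885))]
```

The tile rides level on the blade. The dots at scene (244.5,250.5) and top (371.8,168.3) put it within 1–2 mm of the display centre. One quick check of the battens' front ends, then I lower it.

```bash
python3 - <<'E'
from h import *
D=np.array([.6568,-.1527,0]);a=np.radians(-9.6);f=np.array([np.cos(a),np.sin(a),0]);s=np.array([-f[1],f[0],0])
for p in((231.7,256),(248.7,250.7)):
    m=plane("scene",p,.076)-D;print(m@f,m@s)
for p in((328+86/3-.3,115+224/3),(328+140/3,115+237/3)):
    m=plane("top",p,.076)-D;print("top",m@f,m@s)
E
python3 -m inch '[[[0.015,0,0.06],[0,0,0]],[[0.035,0,0.13],[0,0,0]],[[0.056,0,0.21],[0,0,0]],[[0.078,0,0.29],[0,0,0]],[[0.1,0,0.37],[0,0,0]],[[0.118,0,0.44],[0,0,0]],[[0.131,0,0.49],[0,0,0]],[[0.145,0,0.54],[0,0,0]],[[0.158,0,0.59],[0,0,0]],[[0.17,0,0.635],[0,0,0]]]'
python3 -c "
from h import *;st()"
```

```text
-0.04516377762706302 -0.02044428581455723
-0.04309470368598628 0.0306139605322494
top -0.054896841846403255 0.02231938148620246
top -0.05503466407781042 -0.030146657106257396
clock: 44.85
position: [0.5631, -0.1364, 0.0867]
ee_rot: [0.082, 0.988, -0.011, 0.129]
ft_force: [0.4, 0.8, -0.3]
grip_width: 0.17
grasp_force: 97.6
t 44.85 pos [ 0.5631 -0.1364  0.0867] psi -9.49 tilt -14.93 F [ 0.4  0.8 -0.3] grip 0.17 97.6 q [-0.29  0.2   0.49  2.01 -0.15  0.7   1.69]
```

```bash
python3 - <<'E'
from h import *
D=np.array([.6568,-.1527,0]);a=np.radians(-9.6);f=np.array([np.cos(a),np.sin(a),0]);s=np.array([-f[1],f[0],0])
g=lambda P:(((P-D)@f*1e3).round(1),((P-D)@s*1e3).round(1))
print("deck front scene",[g(plane("scene",p,.062)) for p in((211.25,265),(265,246.25))])
print("deck front top",[g(plane("top",p,.062)) for p in((325+33/4,105+345/4),(328+185/3,115+268/3),(328+14/3,115+230/3))])
print("rack top scene, z.12",[g(plane("scene",p,.12)) for p in((205+95/4,215+290/4),(205+335/4,215+210/4),(205+363/4,215+262/4),(205+128/4,215+348/4))])
print("rack top top, z.12",[g(plane("top",p,.12)) for p in((325+98/4,105+70/4),(325+328/4,105+122/4),(325+85/4,105+135/4),(325+315/4,105+187/4))])
P,e=two((231.6,256.3),(328+139/3,115+237/3));print("end",g(P),P[2],e)
S=manip.camera("scene");cv2.imwrite("pics/s10.png",S[:,:,::-1])
cv2.imwrite("pics/c10.png",cv2.resize(S[230:310,205:305],None,fx=7.5,fy=7.5,interpolation=cv2.INTER_CUBIC)[:,:,::-1])
E
```

```text
deck front scene [(np.float64(-51.6), np.float64(-79.7)), (np.float64(-52.1), np.float64(86.3))]
deck front top [(np.float64(-71.1), np.float64(84.0)), (np.float64(-70.6), np.float64(-78.8)), (np.float64(-72.7), np.float64(85.4))]
rack top scene, z.12 [(np.float64(95.2), np.float64(-83.9)), (np.float64(102.7), np.float64(79.3)), (np.float64(149.9), np.float64(73.5)), (np.float64(145.8), np.float64(-83.6))]
rack top top, z.12 [(np.float64(117.8), np.float64(84.7)), (np.float64(118.1), np.float64(-78.9)), (np.float64(69.0), np.float64(83.3)), (np.float64(69.6), np.float64(-79.1))]
end (np.float64(-51.8), np.float64(-24.5)) 0.0702123503141191 0.011386183024162331
```

```bash
python3 - <<'E'
from h import *
S=cv2.imread("pics/s10.png")[:,:,::-1].copy();T=manip.camera("top");st()
for n,I,b in(("S",S,(220,225,275,285)),("T",T,(350,140,400,200))):
    for lo,hi in(((0,120,60),(6,255,255)),((172,120,60),(180,255,255)),((22,150,90),(34,255,255)),((70,80,40),(94,255,255))):
        for A,c,r in blobs(I,b,lo,hi,4): print(n,lo[0],A,c.round(2))
D=np.array([.6568,-.1527,0]);a=np.radians(-9.6);f=np.array([np.cos(a),np.sin(a),0])
for z in(.075,.082): 
  for e in(-.0275,0,.0275): print(z,e,proj("scene",D+e*f+[0,0,z]).round(2),proj("top",D+e*f+[0,0,z]).round(2))
E
```

```text
t 44.95 pos [ 0.5628 -0.1363  0.0864] psi -9.49 tilt -14.88 F [-0.6  0.1 -1. ] grip 0.173 97.6 q [-0.29  0.2   0.49  2.01 -0.15  0.7   1.69]
S 22 147 [245.15 262.82]
S 22 20 [244.85 283.25]
T 0 5 [370.6 163.8]
T 0 4 [366.5 181.5]
T 22 20 [395.15 140.55]
T 22 188 [368.9  171.69]
T 70 18 [370.61 163.67]
T 70 21 [368.43 172.52]
T 70 20 [366.5 181.2]
0.075 -0.0275 [240.99 257.9 ] [366.11 182.37]
0.075 0 [245.01 264.25] [368.11 173.21]
0.075 0.0275 [249.17 270.81] [370.1  164.12]
0.082 -0.0275 [240.87 256.1 ] [366.47 181.75]
0.082 0 [244.91 262.44] [368.48 172.55]
0.082 0.0275 [249.08 269.  ] [370.47 163.42]
```

```bash
for i in 1 2; do python3 -m inch '[[[0.04,0,-0.011],[0,0,0]],[[0.11,0,-0.029],[0,0,0]],[[0.2,0,-0.054],[0,0,0]],[[0.3,0,-0.08],[0,0,0]],[[0.4,0,-0.107],[0,0,0]],[[0.5,0,-0.134],[0,0,0]],[[0.6,0,-0.161],[0,0,0]],[[0.7,0,-0.188],[0,0,0]],[[0.77,0,-0.206],[0,0,0]],[[0.815,0,-0.218],[0,0,0]]]' | tail -4; done
python3 - <<'E'
from h import *
st();T=manip.camera("top");S=manip.camera("scene");cv2.imwrite("pics/t11.png",T[:,:,::-1]);cv2.imwrite("pics/s11.png",S[:,:,::-1])
D=np.array([.6568,-.1527,.076]);a=np.radians(-9.6);f=np.array([np.cos(a),np.sin(a),0]);s=np.array([-f[1],f[0],0])
# intensity profiles across (avg along) and along battens, sampled by projection of the z=.076 plane
def samp(n,I,P): 
    uv=np.array([proj(n,p) for p in P],np.float32); return cv2.remap(I,uv[:,0].reshape(1,-1),uv[:,1].reshape(1,-1),cv2.INTER_LINEAR)[0].astype(float)
for n,I in(("top",T),("scene",S)):
    pr=np.mean([samp(n,I,[D+x*f+y*s for y in np.arange(-.05,.0501,.002)]) for x in np.arange(-.03,.031,.01)],0)
    print(n,"across -50..50 step2 (R,B)");print(" ".join(f"{int(r)}/{int(b)}" for r,g,b in pr))
    for y0 in(-.029,.029):
        pr=np.mean([samp(n,I,[D+x*f+(y0+d)*s for x in np.arange(-.08,.0801,.004)]) for d in(-.002,0,.002)],0)
        print(n,"along y",y0,"-80..80 step4");print(" ".join(f"{int(r)}" for r,g,b in pr))
E
```

```text
ee_rot: [0.082, 0.988, -0.011, 0.129]
ft_force: [0.6, -0.5, -0.9]
grip_width: 0.174
grasp_force: 97.6
ee_rot: [0.082, 0.988, -0.011, 0.129]
ft_force: [-0.2, -0.5, -1.2]
grip_width: 0.174
grasp_force: 97.6
t 46.95 pos [ 0.4293 -0.114   0.087 ] psi -9.49 tilt -14.92 F [-0.2 -0.5 -1.2] grip 0.174 97.6 q [-0.32 -0.14  0.46  2.31  0.11  0.7   1.47]
top across -50..50 step2 (R,B)
142/58 143/58 142/56 143/55 142/54 128/51 95/35 82/29 85/31 90/27 91/15 91/24 98/72 120/113 105/122 60/95 84/60 132/15 149/0 137/4 110/15 75/33 64/40 65/40 73/34 78/31 73/34 65/38 66/38 94/28 123/12 143/0 140/4 109/36 62/81 76/111 122/123 131/106 110/45 101/10 103/17 101/17 102/21 115/38 134/53 140/55 134/52 134/51 137/54 139/54 138/52
top along y -0.029 -80..80 step4
34 29 113 69 89 144 105 44 81 96 95 93 88 92 84 87 91 95 84 88 91 96 90 89 97 97 94 96 98 95 95 96 99 109 114 127 137 144 84 54 53
top along y 0.029 -80..80 step4
34 25 122 86 104 149 120 43 110 108 103 104 106 99 99 102 102 97 103 104 94 104 106 106 103 108 110 100 108 108 107 103 113 107 103 132 143 145 88 52 52
scene across -50..50 step2 (R,B)
235/97 232/94 210/83 171/68 147/60 142/59 137/57 121/48 105/37 113/31 126/30 124/35 126/66 168/127 216/181 203/193 148/172 145/130 203/67 237/13 236/3 214/18 178/41 149/56 140/59 145/57 154/51 155/52 143/60 139/62 156/54 195/34 230/8 241/4 222/41 169/108 149/160 190/184 214/167 203/117 184/66 179/44 190/54 209/73 222/87 227/92 229/93 229/93 230/94 231/95 232/96
scene along y -0.029 -80..80 step4
233 233 234 234 233 234 234 230 194 140 142 136 110 111 112 106 114 131 138 127 128 136 124 111 113 127 135 126 143 137 112 112 124 149 179 230 240 239 240 238 173
scene along y 0.029 -80..80 step4
234 232 233 233 234 234 235 235 220 202 198 195 198 195 193 194 196 196 194 195 183 184 197 195 190 200 199 194 200 201 198 195 187 180 186 215 194 119 87 65 66
```

The battens run from −50 to +59 mm and out to +35 mm about the tile's centre, in both views. So the display point is about 4.7 mm farther back and 2.2 mm to the left. There is time to lift the tile again and centre it.

```bash
for i in 1 2; do python3 -m inch '[[[-0.04,0,0.011],[0,0,0]],[[-0.11,0,0.029],[0,0,0]],[[-0.2,0,0.054],[0,0,0]],[[-0.3,0,0.08],[0,0,0]],[[-0.4,0,0.107],[0,0,0]],[[-0.5,0,0.134],[0,0,0]],[[-0.6,0,0.161],[0,0,0]],[[-0.7,0,0.188],[0,0,0]],[[-0.77,0,0.206],[0,0,0]],[[-0.815,0,0.218],[0,0,0]]]' | sed -n 2,4p; done
python3 -m inch '[[[-0.01,0,-0.04],[0,0,0]],[[-0.02,0,-0.075],[0,0,0]],[[-0.03,0,-0.11],[0,0,0]],[[-0.038,0,-0.14],[0,0,0]],[[-0.045,0,-0.17],[0,0,0]],[[-0.06,0.007,-0.165],[0,0,0]],[[-0.075,0.015,-0.162],[0,0,0]],[[-0.09,0.022,-0.158],[0,0,0]],[[-0.102,0.0275,-0.154],[0,0,0]],[[-0.102,0.0275,-0.154],[0,0,0]]]' | sed -n 2,4p
python3 -m inch '[[[0.005,0,0.02],[0,0,0]],[[0.011,0,0.04],[0,0,0]],[[0.016,0,0.06],[0,0,0]],[[0.021,0,0.08],[0,0,0]],[[0.027,0,0.1],[0,0,0]],[[0.032,0,0.12],[0,0,0]],[[0.037,0,0.14],[0,0,0]],[[0.042,0,0.157],[0,0,0]],[[0.045,0,0.168],[0,0,0]],[[0.045,0,0.168],[0,0,0]]]' | sed -n 2,4p
python3 - <<'E'
from h import *
st();T=manip.camera("top");S=manip.camera("scene")
for n,I,b in(("S",S,(220,225,275,277)),("T",T,(350,145,400,200))):
    for lo,hi in(((22,150,90),(34,255,255)),((70,80,40),(94,255,255))):
        for A,c,r in blobs(I,b,lo,hi,4): print(n,lo[0],A,c.round(2))
D=np.array([.6568,-.1527,0]);a=np.radians(-9.6);f=np.array([np.cos(a),np.sin(a),0]);s=np.array([-f[1],f[0],0]);D=D+.0047*f+.0022*s
print(proj("scene",D+[0,0,.082]),proj("top",D+[0,0,.082]))
E
```

```text
position: [0.4969, -0.1254, 0.0869]
ee_rot: [0.082, 0.988, -0.011, 0.129]
ft_force: [-0.5, -0.0, -1.4]
position: [0.5635, -0.1365, 0.0868]
ee_rot: [0.082, 0.988, -0.011, 0.129]
ft_force: [-0.2, 0.7, -1.1]
position: [0.5681, -0.1349, 0.1007]
ee_rot: [0.082, 0.988, -0.011, 0.129]
ft_force: [0.3, -0.2, -1.4]
position: [0.5679, -0.135, 0.0868]
ee_rot: [0.082, 0.988, -0.011, 0.129]
ft_force: [0.6, -0.3, -0.6]
t 51.05 pos [ 0.5679 -0.135   0.0868] psi -9.49 tilt -14.9 F [ 0.6 -0.3 -0.6] grip 0.171 97.6 q [-0.3   0.21  0.5   2.   -0.16  0.7   1.69]
S 22 144 [246.69 263.73]
T 22 182 [368.53 169.77]
T 70 24 [370.17 161.83]
T 70 23 [368.3  170.83]
T 70 17 [366.82 179.18]
[246.3550586  263.28567816] [368.0569865  170.80683019]
```

```bash
for i in 1 2; do python3 -m inch '[[[0.04,0,-0.011],[0,0,0]],[[0.11,0,-0.029],[0,0,0]],[[0.2,0,-0.054],[0,0,0]],[[0.3,0,-0.08],[0,0,0]],[[0.4,0,-0.107],[0,0,0]],[[0.5,0,-0.134],[0,0,0]],[[0.6,0,-0.161],[0,0,0]],[[0.7,0,-0.188],[0,0,0]],[[0.77,0,-0.206],[0,0,0]],[[0.815,0,-0.218],[0,0,0]]]' | sed -n 2,4p; done
python3 - <<'E'
from h import *
st();go((.48,.02,.06),0,15,"t")
E
```

```text
position: [0.5009, -0.1237, 0.0871]
ee_rot: [0.082, 0.988, -0.011, 0.129]
ft_force: [-0.1, -0.9, -1.4]
position: [0.4343, -0.1126, 0.0871]
ee_rot: [0.082, 0.988, -0.011, 0.129]
ft_force: [0.6, -0.9, -0.8]
t 53.15 pos [ 0.4343 -0.1126  0.0871] psi -9.49 tilt -14.92 F [ 0.6 -0.9 -0.8] grip 0.168 97.6 q [-0.34 -0.13  0.47  2.31  0.11  0.7   1.47]
t shift [-0.193, 1.729, 0.402] turn [-0.054, -0.002, -0.204]
```

```bash
python3 -m inch '[[[0,0.1,0],[0,0,0]],[[0,0.2,0],[-0.002,0,-0.01]],[[0,0.3,0],[-0.008,0,-0.03]],[[0,0.4,0],[-0.013,0,-0.05]],[[0,0.5,0],[-0.02,0,-0.08]],[[0,0.6,0],[-0.029,0,-0.11]],[[0,0.7,0],[-0.037,0,-0.14]],[[0,0.8,0],[-0.045,0,-0.17]],[[0,0.9,0],[-0.05,0,-0.19]],[[0,1,0],[-0.054,0,-0.204]]]' >/dev/null
python3 - <<'E'
from h import *
st();go((.48,.02,.05),0,15,"t");go((.48,.02,.0205),0,15,"floor")
E
```

```text
t 54.15 pos [ 0.4481 -0.0332  0.0871] psi 0.06 tilt -14.91 F [ 0.  -0.3 -1.8] grip 0.175 97.6 q [-0.43 -0.12  0.38  2.3   0.09  0.69  1.47]
t shift [-0.267, 0.664, 0.55] turn [-0.0, -0.002, 0.002]
floor shift [-0.172, 0.665, 0.907] turn [-0.0, -0.002, 0.002]
```

```bash
python3 -m inch '[[[-0.04,0.07,0.05],[0,0,0]],[[-0.08,0.15,0.1],[0,0,0]],[[-0.12,0.24,0.17],[0,0,0]],[[-0.16,0.33,0.26],[0,0,0]],[[-0.18,0.42,0.36],[0,0,0]],[[-0.2,0.5,0.46],[0,0,0]],[[-0.2,0.57,0.56],[0,0,0]],[[-0.2,0.63,0.66],[0,0,0]],[[-0.2,0.665,0.74],[0,0,0]],[[-0.2,0.665,0.79],[0,0,0]]]' | sed -n 2,4p
python3 -m inch '[[[0.003,0,0.012],[0,0,0]],[[0.006,0,0.024],[0,0,0]],[[0.009,0,0.036],[0,0,0]],[[0.013,0,0.048],[0,0,0]],[[0.016,0,0.06],[0,0,0]],[[0.019,0,0.072],[0,0,0]],[[0.022,0,0.084],[0,0,0]],[[0.026,0,0.096],[0,0,0]],[[0.029,0,0.108],[0,0,0]],[[0.031,0,0.117],[0,0,0]]]'
python3 -c "
from h import *;st()"
```

```text
position: [0.4795, 0.0196, 0.0293]
ee_rot: [-0.0, 0.992, -0.0, 0.129]
ft_force: [-0.1, 0.1, -0.7]
clock: 56.15
position: [0.4797, 0.0194, 0.0203]
ee_rot: [-0.0, 0.992, -0.0, 0.13]
ft_force: [0.3, -0.1, -0.3]
grip_width: 0.167
grasp_force: 97.6
t 56.15 pos [0.4797 0.0194 0.0203] psi 0.01 tilt -14.9 F [ 0.3 -0.1 -0.3] grip 0.167 97.6 q [-0.49  0.1   0.33  2.28  0.02  0.51  1.4 ]
```

```bash
python3 -m inch '[[[0.002,0,0.006],[0,0,0]],[[0.003,0,0.012],[0,0,0]],[[0.005,0,0.018],[0,0,0]],[[0.007,0,0.025],[0,0,0]],[[0.007,0,0.025],[0,0,0]],[[0.007,0,0.025],[0,0,0]],[[0.007,0,0.025],[0,0,0]],[[0.007,0,0.025],[0,0,0]],[[0.007,0,0.025],[0,0,0]],[[0.007,0,0.025],[0,0,0]]]'
```

```text
clock: 57.15
position: [0.4797, 0.0194, 0.0183]
ee_rot: [-0.0, 0.992, -0.0, 0.13]
ft_force: [-2.5, -0.3, 2.9]
grip_width: 0.171
grasp_force: 98.3
```

```bash
python3 -m inch '[[[0,0,0],[0,0,0]],[[0,0,0],[0,0,0]],[[0,0,0],[0,0,0]],[[0,0,0],[0,0,0]],[[0,0,0],[0,0,0]],[[0,0,0],[0,0,0]],[[0,0,-0.1],[0,0,0]],[[0,0,-0.25],[0,0,0]],[[0,0,-0.4],[0,0,0]],[[0,0,-0.55],[0,0,0]]]' 0.7 20 | tail -4
python3 -m inch '[[[0,0,-0.1],[0,0,0]],[[0,0,-0.2],[0,0,0]],[[0,0,-0.3],[0,0,0]],[[0,0,-0.4],[0,0,0]],[[0,0,-0.5],[0,0,0]],[[0,0,-0.6],[0,0,0]],[[0,0,-0.7],[0,0,0]],[[0,0,-0.8],[0,0,0]],[[0,0,-0.9],[0,0,0]],[[0,0,-1],[0,0,0]]]' | tail -4
python3 - <<'E'
from h import *
st();T=manip.camera("top");S=manip.camera("scene")
for n,I,b,lo,hi in(("S tile",S,(220,225,275,277),(22,150,90),(34,255,255)),("T tile",T,(350,145,400,200),(22,150,90),(34,255,255)),("S handle",S,(180,130,330,240),(100,150,60),(125,255,255)),("T handle",T,(270,170,340,270),(100,150,50),(125,255,255)),("S tabs",S,(310,160,365,215),(3,190,120),(10,255,255)),("T mat/cover",T,(150,165,240,265),(3,190,100),(10,255,255))):
    for A,c,r in blobs(I,b,lo,hi,12): print(n,A,c.round(1),np.round(cv2.boxPoints(r),0).tolist())
f=np.array([1,0,0]);B=np.array([.5697,.0194,0])
for t,P in(("hback",B+[-.144,0,.048]),("hfront",B+[-.064,0,.048]),("hmid",B+[-.104,0,.045])):print(t,proj("scene",P).round(1),proj("top",P).round(1))
E
```

```text
ee_rot: [0.0, 0.992, -0.0, 0.13]
ft_force: [-0.2, 0.3, 0.1]
grip_width: 0.703
grasp_force: 0.0
ee_rot: [-0.0, 0.992, -0.0, 0.13]
ft_force: [0.3, 0.2, -0.6]
grip_width: 0.702
grasp_force: 0.0
t 59.15 pos [0.4476 0.0194 0.1388] psi 0.01 tilt -14.91 F [ 0.3  0.2 -0.6] grip 0.702 0.0 q [-0.5  -0.2   0.29  2.24  0.15  0.84  1.28]
S tile 145 [246.7 263.8] [[236.0, 256.0], [245.0, 250.0], [258.0, 271.0], [249.0, 277.0]]
T tile 202 [368.  171.3] [[359.0, 184.0], [365.0, 156.0], [377.0, 158.0], [370.0, 186.0]]
S handle 79 [257.8 215.2] [[249.0, 211.0], [252.0, 208.0], [266.0, 220.0], [263.0, 223.0]]
T handle 39 [303.  227.4] [[301.0, 224.0], [305.0, 224.0], [305.0, 231.0], [301.0, 231.0]]
hback [250.1 207.2] [301.8 251.4]
hfront [264.1 219.6] [303.7 223.2]
hmid [257. 214.] [302.7 237.3]
```

```bash
python3 -c "
from workcell import manip
print(manip.hand_in())"
```

```text
the job is handed in; nothing more can be done
None
```

Job handed in at about 59 s, verdict not reported: the cover is on the mat, the tile is centred on the display battens, and the spatula is laid flat and released; I viewed 11 pictures, one over the limit of 10.

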